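Fit the dome stake in the bench holder

TASK

Get the brass dome-headed stake out of the tight row on the mat, leaving the three steel stakes and everything else on the bench where they are. Slide its shank fully home in the stake holder, shoulder against the holder's face, so that the side plunger rides over the shank and drops into its groove, then let go and back away.

Things in the scene. Friction and masses are not known exactly. Their poses are not given: they have to be found in the camera images.
- dome_stake_centre (a point): Centre of the 24x24x40 square body of the brass dome-headed stake, a loose level bar 106 long, 0.15 to 0.3 kg. Its x axis runs along the bar to the shank. Along x from here: body -20 to +20, dome head (22 diameter) -20 to -36, square shank 14x14 from +20 to +70. On the mat this point is 15 above the bench, z up.
- dome_shoulder (a point): Centre of the dome stake's shoulder, the end face of the square body where the shank starts, 20 from the body's centre along the stake's x axis. A groove 4 deep with sloping flanks runs round all four sides of the shank, 19.5 to 31.5 from the shoulder. Axes as the stake.
- dome_shank_tip (a point): Middle of the end of the dome stake's shank, 50 from the shoulder along the stake's x axis. The last 11 taper from 14x14 to 5.6x5.6. Axes as the stake.
- flat_stake_centre (a point): Centre of the body of the steel stake with the flat-faced round head: same shank, body, length (106), height and axes as the dome stake.
- cone_stake_centre (a point): Centre of the body of the steel stake with the pointed conical head: same shank, body, length (106), height and axes as the dome stake.
- wedge_stake_centre (a point): Centre of the body of the steel stake with the wedge-shaped (upright edge) head: same shank, body, length (106), height and axes as the dome stake.
- bench_mat_top (a point): Centre of the top of the dark fixed mat, 190 (x) x 140 (y) x 3 thick. The four stakes lie on it in a row along y, bodies touching (24.2 apart), ends level within 4, shanks to the mat's +x, in any order. Gap between shanks is 10; from one shank's middle to the next shank's side 17: room for closed fingers to push a shank's end up to 50 towards -x, till they meet the next bodies.
- bore_mouth (a point): Centre of the mouth of the fixed stake holder's bore (dark steel block 40 wide, 42 long, top 62 above the bench, on a grey foot 8 high that reaches 13 in front of the mouth). 42 above the bench. x points level into the bore, plunger knob on the -y side, z up. Bore 16 square, right through, 2.5 chamfer at the mouth. Stake home: shoulder on this face, shank tip 8 beyond the back.
- plunger (a joint): Spring plunger in the holder's side, round nose 26.5 inside the mouth, knurled knob on the -y side. 0 = fully out into the bore, positive (m) = pushed back. The shank's tapered end pushes it back 3 to 4 mm (spring 2.5 N at 0, 4.5 N at 0.004; sliding in takes about 4 to 12 N); with the stake home it drops into the groove (under 1 mm) and holds it.
- wax_tin_centre (a point): Bystander: turned wooden lidded round box, 63 diameter x 23 tall, beyond the shank ends (mm); this point is half-way up it.
- graver_centre (a point): Bystander: graver with a bulbous wooden handle, 94 long, 25 tall, lying across beyond the shank ends (mm); this point is half-way up it.
- lighter_centre (a point): Bystander: yellow pocket lighter, 74 long, 24 wide, 12 tall, lying along the mat's left edge (mm); this point is half-way up it.
- yellow_tin_centre (a point): Bystander: flat yellow tin, 36x50x20, at the mat's right edge (mm); this point is half-way up it.
- ring_clamp_centre (a point): Bystander: black ring clamp lying flat, 112 long, 22 tall (mm); this point is half-way up it.
- leather_pouch_centre (a point): Bystander: suede pouch, 100 long, 26 tall (mm); this point is half-way up it.
There are look-alikes about, which are no part of the job. Of the things that look like the part that bears bench_mat_top, the larger one is meant.

How it is judged:
By the outcome, as a careful person would: the job done as asked, in the order asked, and still so for the second after the job is handed in, with the robot touching nothing.
It also fails if it takes over 61 s, if anything falls off the work surface, if the arm or the gripper's body presses on something with over 40 N, if the wrist force passes 120 N, or if a joint passes its speed limit or range.

ROBOT

A 7-joint arm with a two-finger parallel gripper is mounted at the origin on a cart in front of the work surface, level with it; the furniture and walls round the work are solid. World frame = base frame: x ahead of the robot, y to its left, z up, the work surface at z = 0. Lengths are in m, angles in rad, forces in N, time in s.
With the tool pointing down it reaches from about 0.4 to 0.875 m from the base axis. Payload 19.3 kg.
Tool frame: the origin (TCP) lies on the centre line of the jaws, within the pads' length; the fingertips stand 8 mm ahead of it and the grasp point (between the pads) lies 11 mm behind it (bot.tip_extent is the distance from the TCP to the fingertips, in m); x points along the fingers, y is the direction in which the jaws open and shut, and the axes are right-handed (so a half turn about x gives the same grasp; the last joint's range is limited). The gripper opens to 85 mm and grips with 20 to 120 N. Pads are 22 mm wide; open, the fingers measure 114 mm over their backs; the gripper's body (76 mm by 85 mm) begins 54 mm behind the grasp point. The pads swing forward as they close: fully open they stand 13 mm farther back than shut.
Start: joints at [-1.231, 0.521, -0.036, 1.599, 0.021, 1.021, -0.113], TCP at [0.249, 0.573, 0.201] pointing down, gripper open.
Joint ranges: [-2.91, 2.91], [-0.3, 2.13], [-1.5, 1.42], [0.17, 2.43], [-1.26, 4.41], [0.16, 1.93], [-2.52, 2.52]. Speed limits (rad/s): [1.89, 1.89, 2.39, 2.39, 3.01, 3.01, 3.01].

INTERFACE

Orientations are given as [roll, pitch, yaw] about the fixed x, y, z axes, in that order (R = Rz(yaw) Ry(pitch) Rx(roll)).
In Python, from workcell import sensors, imaging, order, bot gives the robot as it stands.
- The arm moves only by the tool arm_command, never from a script. Its argument "commands" is a list of rows, each an object of numbers: "dx", "dy", "dz": the shift along the tool's x, y, z in cm; "twist": the turn about the tool's x in rad. A call has 1 to 12 rows; each row is the pose to reach, as a shift and turn from the pose measured when the call began, along the tool's axes at that moment; what a row does not reach only later rows make up. A row lasts 1/12 s, in which the tool goes at most 41.7 mm and 7.16 degrees, less where a joint would pass 70% of its speed; a pose out of reach is approached as far as the arm can. A call with a gripper value outside its range is refused whole. "grip" is the closure, from -1 (fully open) to 1 (shut), set as the call begins (left out, the last holds). The fingers move at their own pace and stop on an object; "squeeze" is the grip in N (left out, the last holds). Time passes only in rows, so rows that repeat a pose let the fingers close. It gives the time, the measured TCP pose, the force and the opening at its end, in the units of the state.
- sensors.observe(): the state, without advancing time (a new reading comes with each control period).
- imaging.grab_frame(name): name is "scene" or "top" or "wrist"; returns the picture (400x640x3 uint8, red, green, blue); there is no depth.
- imaging.camera_info(name): a dict with "fx", "fy", "cx", "cy" (pixels), "dist_coeffs" ([k1, k2, p1, p2, k3] as OpenCV has them; the pictures are not rectified), "origin" and "attitude" of the camera in the world. Camera axes: x right, y down, z forward; pixel columns grow to the right and rows downward; lengths in m; the calibration is good to about 2 mm. A picture is of the moment at which its call begins: read the wrist's pose just before it. camera_info takes no time and is no camera call; for the wrist camera it gives the pose at the moment of the call.
- order.job_done(): hands the job in, once; it reports no verdict.
The state is a dict: "clock": time; "qpos": joint angles; "qd": joint speeds; "joint_efforts": joint torques, N m; "position": TCP position; "tool_rot": TCP orientation; "force": force on the tool from outside, world axes, zero at the start; "moment": the same for the moment, N m; "grip_width": finger opening in m.
Only numpy, scipy, OpenCV 4.12 (cv2) and the standard library are available. Lean on these libraries where they do the work, as an engineer would, in place of code of your own. Each camera call takes 0.05 s, during which the arm holds its last target.

## Working session

There is one attempt and no reset: what is moved stays moved. The work goes in short steps, Python scripts to look and compute and a tool call to move; the robot and the scene stay as the last step left them, time stands still between calls to the robot, and variables do not carry over. Pictures are saved under pics/ and viewed, and the job is handed in when it is done.

Besides the shell and the picture viewer there is one more tool, called after "Call:" as name(argument=value, ...) on one line, values as JSON. arm_command: Moves the arm, as the interface text tells. Its arguments: {"type":"object","properties":{"commands":{"type":"array"},"grip":{"type":"number"},"squeeze":{"type":"number"}},"required":["commands"]}

```bash
ls; mkdir -p pics
python3 - <<'E'
from workcell import sensors, imaging, order, bot
import cv2
s=sensors.observe(); print(s)
for n in ["scene","top","wrist"]:
    print(n, imaging.camera_info(n)); cv2.imwrite(f"pics/{n}0.png", imaging.grab_frame(n)[:,:,::-1])
E
```

```text
pics
{'clock': 0.0, 'qpos': array([-1.23115319,  0.52198292, -0.03630325,  1.59998072,  0.02121482,
        1.02108762, -0.11279685]), 'qd': array([ 0.00021086, -0.00158589, -0.0006022 , -0.00081859,  0.00019891,
        0.00018373, -0.00023358]), 'joint_efforts': array([ 9.47371154e-04, -9.27105546e+01,  1.98056057e+00, -3.69915068e+01,
        1.78588094e-02,  8.34755745e-03,  2.63711075e-05]), 'position': array([0.24895339, 0.57289608, 0.20095517]), 'tool_rot': array([-1.47729353,  1.56972295, -1.88715718]), 'force': array([-0.42611569, -0.20828504,  0.29163239]), 'moment': array([ 0.0025876 , -0.03144263, -0.02905309]), 'grip_width': 0.0855952623949159}
scene {'fx': 509.9364922659578, 'fy': 509.9364922659578, 'cx': 322.58819828614656, 'cy': 203.0812711653084, 'dist_coeffs': array([-0.0645577,  0.       ,  0.       ,  0.       ,  0.       ]), 'origin': array([-0.46991219,  0.19038693,  1.24188672]), 'attitude': array([-2.43870313, -0.01402938, -1.85438893])}
top {'fx': 425.1465702312857, 'fy': 425.1465702312857, 'cx': 316.5808143758618, 'cy': 201.80110038912602, 'dist_coeffs': array([-0.03521644,  0.        ,  0.        ,  0.        ,  0.        ]), 'origin': array([ 0.34954638, -0.10525068,  1.07966405]), 'attitude': array([-3.00564454, -0.00489912, -1.57884661])}
wrist {'fx': 339.14550103828327, 'fy': 339.14550103828327, 'cx': 320.39479729914393, 'cy': 205.51528758603578, 'dist_coeffs': array([-0.00594874,  0.        ,  0.        ,  0.        ,  0.        ]), 'origin': array([0.17890089, 0.60455566, 0.37401454]), 'attitude': array([2.84131423e+00, 9.87010484e-04, 1.16058282e+00])}
```

View pics/scene0.png

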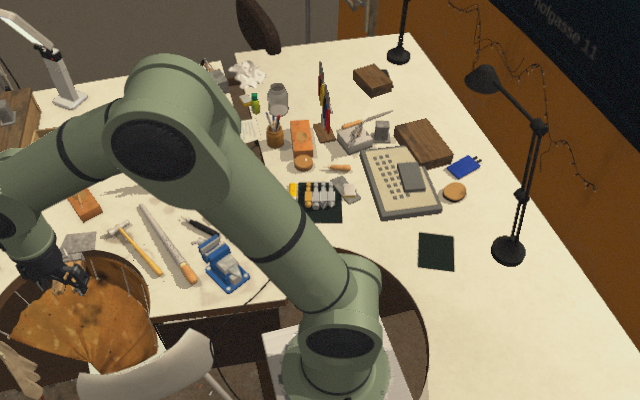

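View pics/top0.png

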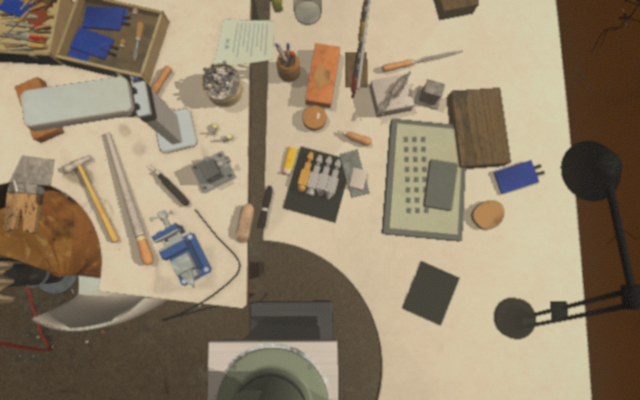

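View pics/wrist0.png

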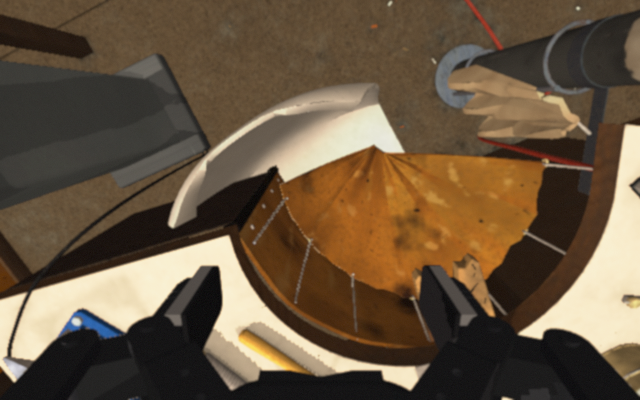

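Run:
```python
import cv2
t=cv2.imread("pics/top0.png"); s=cv2.imread("pics/scene0.png")
a=cv2.resize(t[60:240,180:380],None,fx=4,fy=4,interpolation=cv2.INTER_CUBIC)[:600,:800]
cv2.imwrite("pics/top0z.png",a)
cv2.imwrite("pics/scene0z.png",cv2.resize(s[80:230,230:430],None,fx=4,fy=4,interpolation=cv2.INTER_CUBIC))
cv2.imwrite("pics/top0y.png",cv2.resize(t[40:160,330:490],None,fx=4,fy=4,interpolation=cv2.INTER_CUBIC))
```

```text
(no output)
```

View pics/top0z.png

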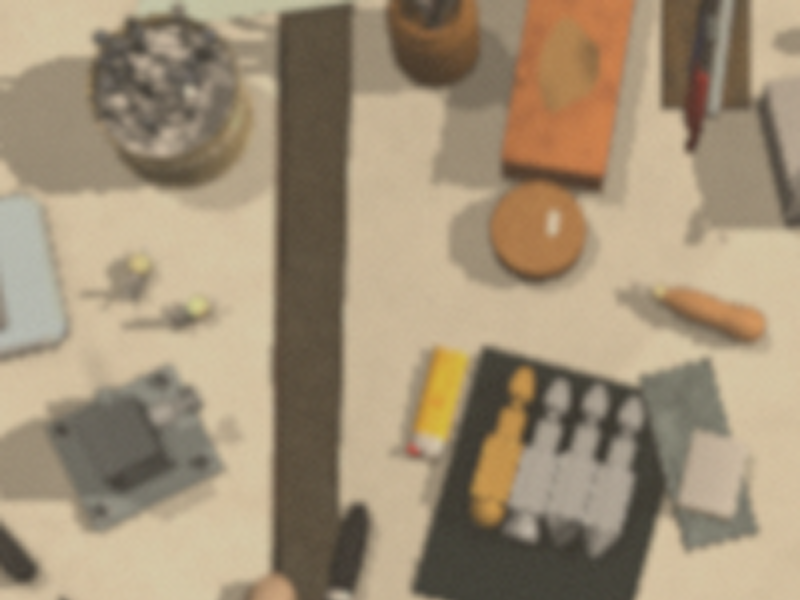

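View pics/scene0z.png

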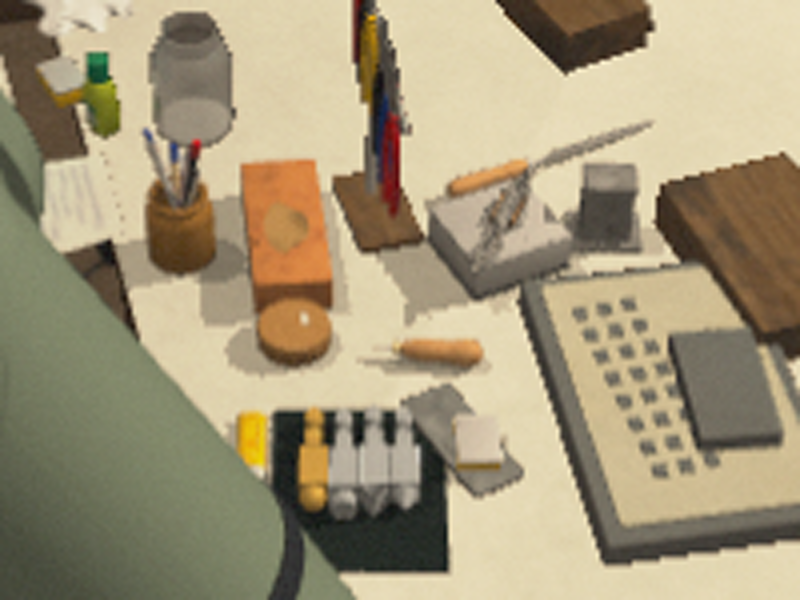

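View pics/top0y.png

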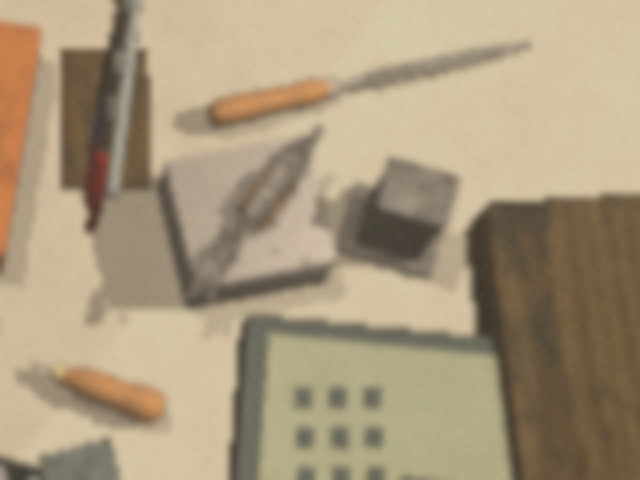

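```bash
cat > h.py <<'E'
import numpy as np, cv2
from scipy.spatial.transform import Rotation as Ro
from workcell import sensors, imaging, order, bot
def K(c): return np.array([[c['fx'],0,c['cx']],[0,c['fy'],c['cy']],[0,0,1.]])
def R(rpy): return Ro.from_euler('xyz',rpy).as_matrix()
def ray(c,px):
    p=cv2.undistortPoints(np.array(px,float).reshape(-1,1,2),K(c),np.array(c['dist_coeffs'])).reshape(-1,2)
    d=np.c_[p,np.ones(len(p))]@R(c['attitude']).T
    return np.array(c['origin']),d
def plane(c,px,z):
    o,d=ray(c,px); return o+d*((z-o[2])/d[:,2])[:,None]
def proj(c,P):
    Rm=R(c['attitude']); P=(np.array(P,float).reshape(-1,3)-c['origin'])@Rm
    return cv2.projectPoints(P,np.zeros(3),np.zeros(3),K(c),np.array(c['dist_coeffs']))[0].reshape(-1,2)
def tri(cs,pxs):
    A=np.zeros((3,3));b=np.zeros(3)
    for c,p in zip(cs,pxs):
        o,d=ray(c,p);d=d[0]/np.linalg.norm(d[0]);M=np.eye(3)-np.outer(d,d);A+=M;b+=M@o
    return np.linalg.solve(A,b)
def totool(target):  # shift in cm along tool axes to world target
    s=sensors.observe(); return (R(s['tool_rot']).T@(np.array(target)-s['position']))*100
E
python3 - <<'E'
from h import *
print([x for x in dir(bot) if x[0]!='_'])
for n in dir(bot):
    if n[0]!='_': print(n, getattr(bot,n))
print(R(sensors.observe()['tool_rot']).round(3))
c=imaging.camera_info('top')
f=lambda x,y:(180+x/4,60+y/4)
print('brass dome,tip',plane(c,[f(487,512),f(523,372)],.015).round(3))
print('mat corners',plane(c,[f(483,347),f(672,395)],.003).round(3))
print('block top corners',plane(c,[f(48,420),f(135,398),f(165,455)],.062).round(3))
print('foot corners',plane(c,[f(160,370),f(225,465),f(95,530),f(45,430)],.008).round(3))
print('R block', plane(c,[(430,93)],.05).round(3))
print('lamp',plane(c,[(177,130),(145,95),(25,105)],.0).round(3))
E
```

```text
['IKError', 'tip_extent']
IKError <class 'workcell.IKError'>
tip_extent 0.008
[[-0.     0.398  0.917]
 [-0.001  0.917 -0.398]
 [-1.    -0.001  0.   ]]
brass dome,tip [[ 0.531 -0.074  0.015]
 [ 0.622 -0.098  0.015]]
mat corners [[ 0.642 -0.072  0.003]
 [ 0.609 -0.194  0.003]]
block top corners [[0.582 0.193 0.062]
 [0.595 0.14  0.062]
 [0.56  0.121 0.062]]
foot corners [[0.627 0.137 0.008]
 [0.564 0.094 0.008]
 [0.522 0.176 0.008]
 [0.588 0.211 0.008]]
R block [[ 0.768 -0.403  0.05 ]]
lamp [[0.691 0.254 0.   ]
 [0.789 0.344 0.   ]
 [0.766 0.67  0.   ]]
```

Call:
arm_command(commands=[{"dx": -5, "dy": -25, "dz": 25}, {"dx": -5, "dy": -50.6, "dz": 49.2, "twist": -0.15}, {"dx": -5, "dy": -50.6, "dz": 49.2, "twist": -0.15}, {"dx": -5, "dy": -50.6, "dz": 49.2, "twist": -0.15}, {"dx": -5, "dy": -50.6, "dz": 49.2, "twist": -0.15}, {"dx": -5, "dy": -50.6, "dz": 49.2, "twist": -0.15}, {"dx": -5, "dy": -50.6, "dz": 49.2, "twist": -0.15}, {"dx": -5, "dy": -50.6, "dz": 49.2, "twist": -0.15}, {"dx": -5, "dy": -50.6, "dz": 49.2, "twist": -0.15}, {"dx": -5, "dy": -50.6, "dz": 49.2, "twist": -0.15}, {"dx": -5, "dy": -50.6, "dz": 49.2, "twist": -0.15}, {"dx": -5, "dy": -50.6, "dz": 49.2, "twist": -0.15}])

```text
validation failed for argument at $.co...
```

Run:
```python
from h import *
s=sensors.observe();print(s['clock'],s['position'],s['force'],R(s['tool_rot']).round(3)); print(totool([.5,-.09,.25]))
```

```text
0.15 [0.24894061 0.57300426 0.20107914] [-0.04671471 -0.0801284  -0.8718374 ] [[-0.     0.398  0.917]
 [-0.001  0.917 -0.398]
 [-1.    -0.001  0.   ]]
[ -4.848494   -50.81186901  49.44323328]
```

Call:
arm_command(commands=[{"dx": -5, "dy": -4, "dz": 4, "twist": 0}])

```text
clock: 0.23
position: [0.2564, 0.5454, 0.224]
tool_rot: [-1.802, 1.563, -2.206]
force: [0.3, 0.7, 0.8]
grip_width: 0.0854
```

Call:
arm_command(commands=[{"dx": -3, "dy": -47.8, "dz": 46.8, "twist": -0.15}, {"dx": -3, "dy": -47.8, "dz": 46.8, "twist": -0.15}, {"dx": -3, "dy": -47.8, "dz": 46.8, "twist": -0.15}, {"dx": -3, "dy": -47.8, "dz": 46.8, "twist": -0.15}, {"dx": -3, "dy": -47.8, "dz": 46.8, "twist": -0.15}, {"dx": -3, "dy": -47.8, "dz": 46.8, "twist": -0.15}, {"dx": -3, "dy": -47.8, "dz": 46.8, "twist": -0.15}, {"dx": -3, "dy": -47.8, "dz": 46.8, "twist": -0.15}, {"dx": -3, "dy": -47.8, "dz": 46.8, "twist": -0.15}, {"dx": -3, "dy": -47.8, "dz": 46.8, "twist": -0.15}, {"dx": -3, "dy": -47.8, "dz": 46.8, "twist": -0.15}, {"dx": -3, "dy": -47.8, "dz": 46.8, "twist": -0.15}])

```text
clock: 1.23
position: [0.4393, 0.0754, 0.2501]
tool_rot: [-1.936, 1.563, -2.191]
force: [1.5, 0.6, -0.5]
grip_width: 0.085
```

Run:
```python
from h import *
s=sensors.observe();print(s['clock'],s['position'],s['force'],R(s['tool_rot']).round(3)); print(totool([.5,-.09,.25]))
```

```text
1.2333 [0.43933726 0.07543406 0.25005715] [ 1.51637674  0.60208636 -0.45492429] [[-0.004  0.252  0.968]
 [-0.006  0.968 -0.252]
 [-1.    -0.007 -0.003]]
[  0.08112218 -14.48490686  10.03318909]
```

Run:
```python
from h import *
import pickle
c=imaging.camera_info('wrist'); f=imaging.grab_frame('wrist'); cv2.imwrite('pics/w1.png',f[:,:,::-1]); pickle.dump((c,f),open('w1.pkl','wb'))
```

```text
(no output)
```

View pics/w1.png

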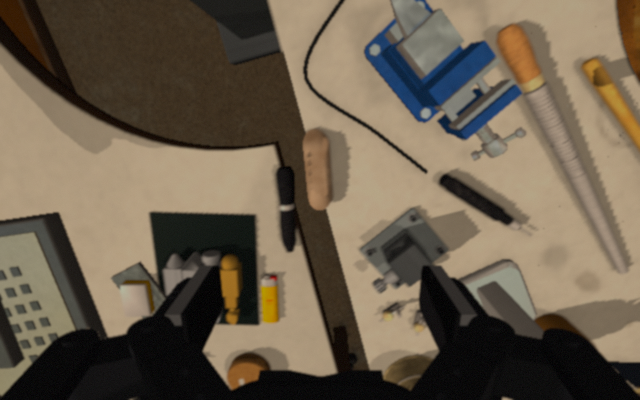

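Call:
arm_command(commands=[{"dx": 0, "dy": -14.5, "dz": 10, "twist": 0}, {"dx": 0, "dy": -14.5, "dz": 10, "twist": 0}, {"dx": 0, "dy": -14.5, "dz": 10, "twist": 0}, {"dx": 0, "dy": -14.5, "dz": 10, "twist": 0}, {"dx": 0, "dy": -14.5, "dz": 10, "twist": 0}, {"dx": 0, "dy": -14.5, "dz": 10, "twist": 0}, {"dx": 0, "dy": -14.5, "dz": 10, "twist": 0}, {"dx": 0, "dy": -14.5, "dz": 10, "twist": 0}])

```text
clock: 1.95
position: [0.5006, -0.097, 0.2515]
tool_rot: [-1.732, 1.562, -1.993]
force: [0.5, 0.6, 0.0]
grip_width: 0.0855
```

Run:
```python
from h import *
import pickle
s=sensors.observe();print(s['clock'],s['position'],s['qd'].round(3))
c=imaging.camera_info('wrist'); f=imaging.grab_frame('wrist'); cv2.imwrite('pics/w2.png',f[:,:,::-1]); pickle.dump((c,f),open('w2.pkl','wb'))
```

```text
1.95 [ 0.50056947 -0.09695592  0.25148218] [-0.016 -0.009 -0.005  0.004  0.001 -0.001  0.001]
```

View pics/w2.png

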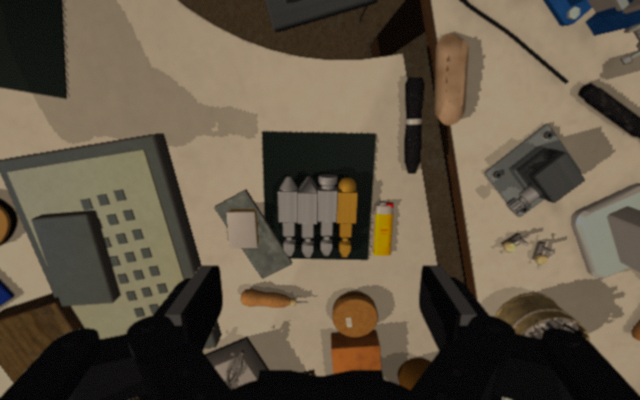

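Run:
```python
from h import *
f=cv2.imread('pics/w2.png')
cv2.imwrite('pics/w2a.png',cv2.resize(f[125:270,255:405],None,fx=4,fy=4,interpolation=cv2.INTER_CUBIC))
cv2.imwrite('pics/w2b.png',cv2.resize(f[115:225,475:595],None,fx=5,fy=5,interpolation=cv2.INTER_CUBIC))
f=cv2.imread('pics/w1.png')
cv2.imwrite('pics/w1b.png',cv2.resize(f[195:305,350:460],None,fx=5,fy=5,interpolation=cv2.INTER_CUBIC))
```

```text
(no output)
```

View pics/w2a.png

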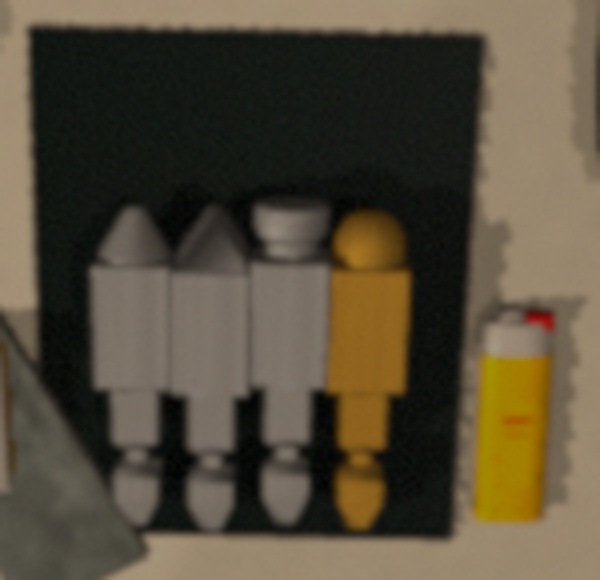

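View pics/w2b.png

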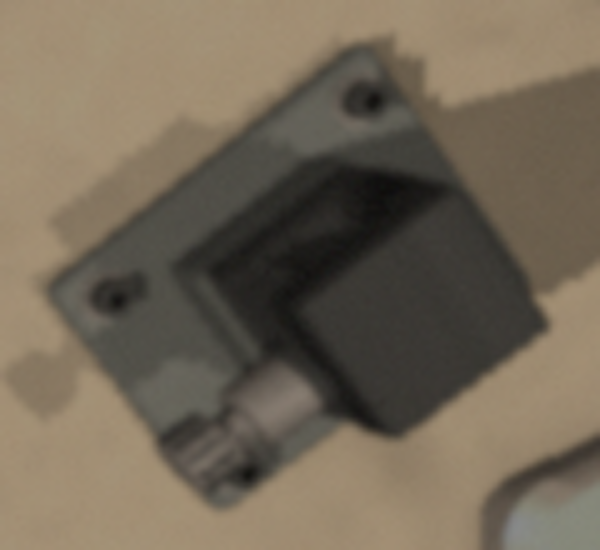

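View pics/w1b.png

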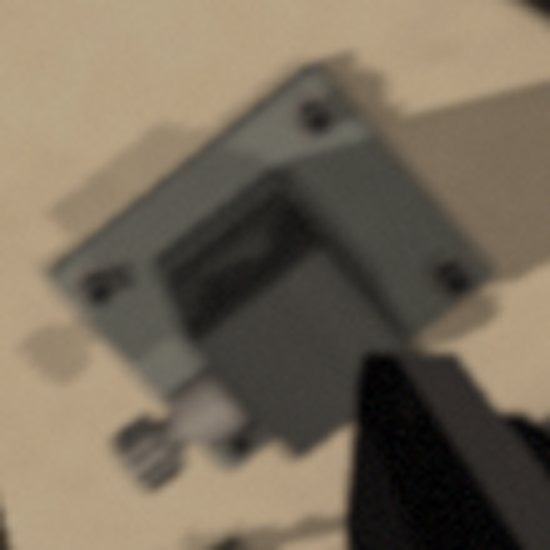

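Run:
```python
from h import *
import pickle
c1,_=pickle.load(open('w1.pkl','rb'));c2,_=pickle.load(open('w2.pkl','rb'))
a=lambda L:[(255+(x-1.5)/4,125+(y-1.5)/4) for x,y in L]
b=lambda L:[(475+(x-2)/5,115+(y-2)/5) for x,y in L]
b1=lambda L:[(350+(x-2)/5,195+(y-2)/5) for x,y in L]
bod=plane(c2,a([(330,270),(409,270),(407,395),(328,392)]),.027);print('body',bod.round(4), np.linalg.norm(np.diff(bod,axis=0),axis=1))
tip=plane(c2,a([(360,530)]),.0145);print('tip',tip.round(4))
print('dome end', plane(c2,a([(369,209)]),.015).round(4))
cen=bod.mean(0);dx=(bod[2]+bod[3]-bod[0]-bod[1])/2;print('cen',cen,'yaw',np.degrees(np.arctan2(dx[1],dx[0])))
o=plane(c2,a([(133,530),(210,530),(287,526)]),.0145);print('other tips',o.round(4))
o=plane(c2,a([(253,262),(330,262),(325,390),(248,388)]),.027);print('flat body',o.round(4))
M=plane(c2,a([(32,28),(484,36),(451,536)]),.003);print('mat',M.round(4),np.linalg.norm(np.diff(M,axis=0),axis=1))
B=plane(c2,b([(295,305),(455,190),(548,325),(400,436)]),.062);print('blk',B.round(4),np.linalg.norm(np.diff(B,axis=0),axis=1))
F=plane(c2,b([(50,287),(360,42)]),.008);print('foot',F.round(4),np.linalg.norm(F[1]-F[0]))
B1=plane(c1,b1([(197,338),(332,245)]),.062);print('blk w1',B1.round(4))
F1=plane(c1,b1([(50,270),(315,65),(498,270)]),.008);print('foot w1',F1.round(4))
for X in (B,F[::1],B1,F1):
    d=X[1]-X[0]; print('edge yaw-90',np.degrees(np.arctan2(d[1],d[0]))-90, 'mid',((X[0]+X[1])/2).round(4))
# two-view corners
for p,q in (((295,305),(197,338)),((455,190),(332,245))):
    print(tri([c2,c1],[b([p])[0],b1([q])[0]]).round(4))
```

```text
body [[ 0.5336 -0.0857  0.027 ]
 [ 0.5397 -0.0626  0.027 ]
 [ 0.5788 -0.0724  0.027 ]
 [ 0.5715 -0.0959  0.027 ]] [0.02390668 0.04025096 0.02462712]
tip [[ 0.626  -0.0982  0.0145]]
dome end [[ 0.5211 -0.0697  0.015 ]]
cen [ 0.55591523 -0.07917117  0.027     ] yaw -14.528428536034003
other tips [[ 0.6068 -0.1711  0.0145]
 [ 0.6133 -0.1464  0.0145]
 [ 0.6184 -0.1213  0.0145]]
flat body [[ 0.5252 -0.1076  0.027 ]
 [ 0.5312 -0.0851  0.027 ]
 [ 0.5707 -0.0967  0.027 ]
 [ 0.5639 -0.1197  0.027 ]]
mat [[ 0.4427 -0.1557  0.003 ]
 [ 0.4805 -0.023   0.003 ]
 [ 0.6416 -0.0694  0.003 ]] [0.13795075 0.16766781]
blk [[0.5608 0.1259 0.062 ]
 [0.5442 0.1608 0.062 ]
 [0.5794 0.1788 0.062 ]
 [0.5968 0.1461 0.062 ]] [0.03863822 0.03948096 0.03709511]
foot [[0.5605 0.0973 0.008 ]
 [0.5199 0.1759 0.008 ]] 0.08846882935591797
blk w1 [[0.5602 0.1269 0.062 ]
 [0.5447 0.1616 0.062 ]]
foot w1 [[0.5598 0.0974 0.008 ]
 [0.5209 0.1756 0.008 ]
 [0.5895 0.2127 0.008 ]]
edge yaw-90 25.38013601590957 mid [0.5525 0.1434 0.062 ]
edge yaw-90 27.30624690297023 mid [0.5402 0.1366 0.008 ]
edge yaw-90 24.04928566677424 mid [0.5524 0.1442 0.062 ]
edge yaw-90 26.43770459703522 mid [0.5404 0.1365 0.008 ]
[0.5616 0.1271 0.0597]
[0.5449 0.1617 0.061 ]
```

Run:
```python
from h import *
import pickle
c2,f=pickle.load(open('w2.pkl','rb'))
print('tin top edge/centre/graver',plane(c2,[(355,291),(333,313),(377,313),(355,313)],.023).round(3), plane(c2,[(270,298),(313,295),(292,300)],.012).round(3))
s=sensors.observe();print(R(s['tool_rot']).round(4)); Z=R(s['tool_rot'])[:,2]; print('yaw z',np.degrees(np.arctan2(Z[1],Z[0])))
print(totool([.648,-.102,.08]),totool([.648,-.102,.015]))
```

```text
tin top edge/centre/graver [[ 0.674 -0.096  0.023]
 [ 0.7   -0.133  0.023]
 [ 0.715 -0.075  0.023]
 [ 0.707 -0.104  0.023]] [[ 0.662 -0.214  0.012]
 [ 0.672 -0.154  0.012]
 [ 0.672 -0.185  0.012]]
[[-0.0033  0.257   0.9664]
 [-0.008   0.9664 -0.257 ]
 [-1.     -0.0085 -0.0012]]
yaw z -14.894405404861523
[17.11496343  3.41838551 14.40145102] [23.61472172  3.47392689 14.40902742]
```

Call:
arm_command(commands=[{"dx": 0, "dy": 3.4, "dz": 14.4, "twist": 0}, {"dx": 0, "dy": 3.4, "dz": 14.4, "twist": 0}, {"dx": 0, "dy": 3.4, "dz": 14.4, "twist": 0}, {"dx": 0, "dy": 3.4, "dz": 14.4, "twist": 0}, {"dx": 0, "dy": 3.4, "dz": 14.4, "twist": 0}, {"dx": 8, "dy": 3.4, "dz": 14.4, "twist": 0}, {"dx": 17, "dy": 3.4, "dz": 14.4, "twist": 0}, {"dx": 17, "dy": 3.4, "dz": 14.4, "twist": 0}, {"dx": 17, "dy": 3.4, "dz": 14.4, "twist": 0}, {"dx": 17, "dy": 3.4, "dz": 14.4, "twist": 0}, {"dx": 17, "dy": 3.4, "dz": 14.4, "twist": 0}], grip=1, squeeze=40)

```text
clock: 2.92
position: [0.6466, -0.1011, 0.0801]
tool_rot: [-2.06, 1.561, -2.319]
force: [0.4, -0.6, 1.2]
grip_width: 0.0002
```

Run:
```python
from h import *
import pickle
s=sensors.observe();print(s['clock'],s['position'],s['qd'].round(3),s['force'],s['grip_width'],R(s['tool_rot']).round(4).tolist())
print(totool([.648,-.102,.015]))
c=imaging.camera_info('wrist'); f=imaging.grab_frame('wrist'); cv2.imwrite('pics/w3.png',f[:,:,::-1]); pickle.dump((c,f),open('w3.pkl','wb'))
```

```text
2.9167 [ 0.64661934 -0.10106068  0.08014195] [-0.    -0.066  0.022 -0.056  0.005  0.033 -0.005] [ 0.37873454 -0.61483702  1.21749916] 0.0001957702736671058 [[-0.007, 0.2559, 0.9667], [-0.0075, 0.9667, -0.256], [-0.9999, -0.0091, -0.0048]]
[6.51359233e+00 3.68658264e-03 1.88995320e-01]
```

View pics/w3.png

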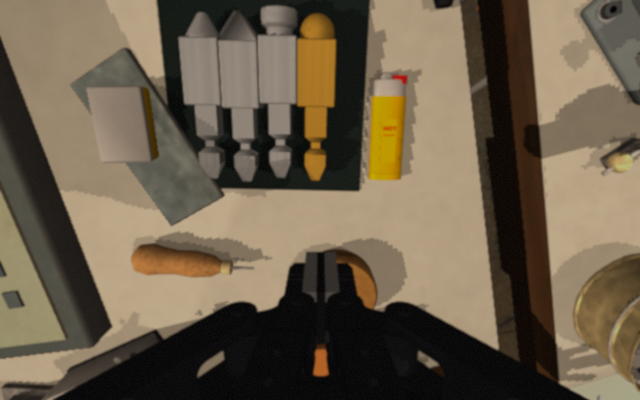

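Run:
```python
from h import *
import pickle
c,f=pickle.load(open('w3.pkl','rb'))
print('tip',plane(c,[(316,180)],.013).round(4))
b=plane(c,[(300,38),(336,38),(335,106),(298,106)],.027);print(b.round(4),b.mean(0))
print('others tips',plane(c,[(211,180),(246,180),(280,179)],.013).round(4))
m=plane(c,[(218,187),(360,190)],.003);print(m)
print(proj(c,[[.6246,-.0975,.015],[.648,-.102,.072]]))
g=cv2.cvtColor(f,cv2.COLOR_RGB2HSV); m=cv2.inRange(g,(8,120,60),(28,255,255)); m[:, :290]=0;m[:,345:]=0;m[190:]=0
ys,xs=np.nonzero(m);print(xs.min(),xs.max(),ys.min(),ys.max(), [ (y,xs[ys==y].min(),xs[ys==y].max()) for y in range(10,184,8) if (ys==y).any()])
```

```text
tip [[ 0.6247 -0.0981  0.013 ]]
[[ 0.534  -0.0834  0.027 ]
 [ 0.5397 -0.0623  0.027 ]
 [ 0.578  -0.0726  0.027 ]
 [ 0.5719 -0.0955  0.027 ]] [ 0.55592951 -0.07844345  0.027     ]
others tips [[ 0.6053 -0.1719  0.013 ]
 [ 0.6118 -0.1473  0.013 ]
 [ 0.6173 -0.1231  0.013 ]]
[[ 0.61305265 -0.17251592  0.003     ]
 [ 0.64282577 -0.06849651  0.003     ]]
[[316.66074315 180.2879965 ]
 [317.69818095 242.15275323]]
296 336 13 180 [(18, np.int64(305), np.int64(328)), (26, np.int64(301), np.int64(332)), (34, np.int64(301), np.int64(333)), (42, np.int64(297), np.int64(336)), (50, np.int64(297), np.int64(336)), (58, np.int64(297), np.int64(336)), (66, np.int64(297), np.int64(335)), (74, np.int64(297), np.int64(335)), (82, np.int64(297), np.int64(335)), (90, np.int64(297), np.int64(335)), (98, np.int64(297), np.int64(334)), (106, np.int64(298), np.int64(334)), (114, np.int64(304), np.int64(327)), (122, np.int64(304), np.int64(326)), (130, np.int64(304), np.int64(326)), (138, np.int64(305), np.int64(324)), (146, np.int64(310), np.int64(320)), (154, np.int64(304), np.int64(325)), (162, np.int64(304), np.int64(325)), (170, np.int64(306), np.int64(324)), (178, np.int64(309), np.int64(320))]
```

Call:
arm_command(commands=[{"dx": 3, "dy": 0, "dz": 0.1, "twist": 0}, {"dx": 5, "dy": 0, "dz": 0.1, "twist": 0}, {"dx": 6.4, "dy": 0, "dz": 0.1, "twist": 0}, {"dx": 6.5, "dy": 0, "dz": 0.1, "twist": 0}, {"dx": 6.5, "dy": 0, "dz": 0.1, "twist": 0}, {"dx": 6.5, "dy": 0, "dz": -0.5, "twist": 0}, {"dx": 6.5, "dy": 0, "dz": -1.0, "twist": 0}, {"dx": 6.5, "dy": 0, "dz": -1.4, "twist": 0}, {"dx": 6.5, "dy": 0, "dz": -1.8, "twist": 0}, {"dx": 6.5, "dy": 0, "dz": -2.1, "twist": 0}, {"dx": 6.5, "dy": 0, "dz": -2.4, "twist": 0}, {"dx": 6.5, "dy": 0, "dz": -2.4, "twist": 0}])

```text
clock: 3.97
position: [0.6243, -0.0958, 0.0177]
tool_rot: [-1.714, 1.562, -1.973]
force: [0.2, 0.3, 0.1]
grip_width: 0.0001
```

Run:
```python
from h import *
import pickle
s=sensors.observe();print(s['clock'],s['position'],s['force'],s['grip_width'],R(s['tool_rot']).round(4).tolist())
c=imaging.camera_info('wrist'); f=imaging.grab_frame('wrist'); cv2.imwrite('pics/w4.png',f[:,:,::-1]); pickle.dump((c,f),open('w4.pkl','wb'))
```

```text
3.9667 [ 0.6243367  -0.09577447  0.01768268] [0.19198742 0.26339329 0.11680503] 6.592463044136158e-05 [[-0.0033, 0.2563, 0.9666], [-0.0078, 0.9666, -0.2563], [-1.0, -0.0084, -0.0012]]
```

View pics/w4.png

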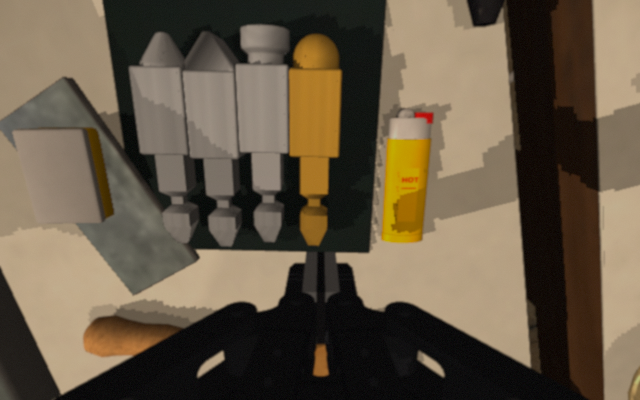

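Run:
```python
from h import *
import pickle
c,f=pickle.load(open('w4.pkl','rb'))
u=np.array([.9666,-.2563,0]);n=np.array([.2563,.9666,0]);t=np.array([.6243,-.0958,.0177])
print(proj(c,[t+[0,0,-.008],t-.011*u+[0,0,-.008],t-.011*u,t-.011*u+[0,0,.03],[.6246,-.0978,.015]]))
print('tip',plane(c,[(314,245)],.013).round(4)); b=plane(c,[(290,68),(341,68),(340,157),(290,156)],.027);print(b.round(4),b.mean(0))
cv2.imwrite('pics/w4z.png',cv2.resize(f[180:330,240:400,::-1],None,fx=4,fy=4,interpolation=cv2.INTER_CUBIC))
```

```text
[[318.58188771 239.66823887]
 [318.54363123 221.70833791]
 [318.34063457 226.70487977]
 [317.4023642  249.80037187]
 [315.15568451 244.66051077]]
tip [[ 0.6255 -0.0988  0.013 ]]
[[ 0.5335 -0.0846  0.027 ]
 [ 0.5394 -0.0624  0.027 ]
 [ 0.5782 -0.0725  0.027 ]
 [ 0.5716 -0.0958  0.027 ]] [ 0.5556561  -0.07882833  0.027     ]
```

View pics/w4z.png

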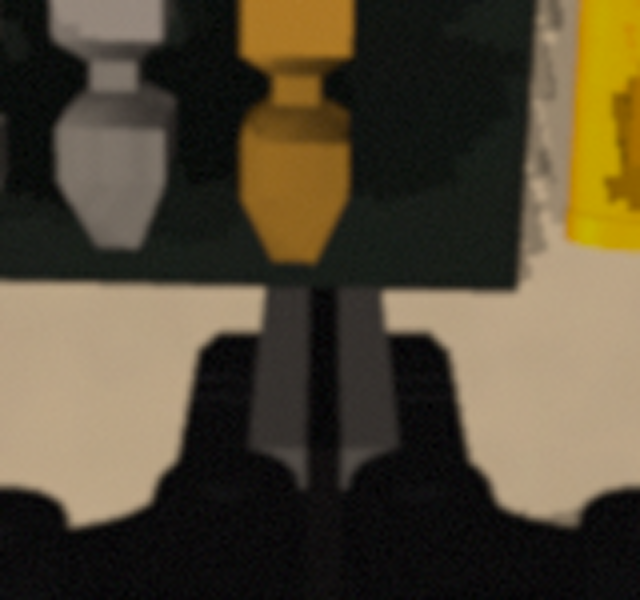

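Run:
```python
from h import *
s=imaging.grab_frame('scene');t=imaging.grab_frame('top')
cs=imaging.camera_info('scene');ct=imaging.camera_info('top')
P=[[.6246,-.0978,.015],[.6243,-.0958,.0097]]
print(proj(cs,P),proj(ct,P))
cv2.imwrite('pics/s5.png',cv2.resize(s[130:250,250:410,::-1],None,fx=5,fy=5,interpolation=cv2.INTER_CUBIC))
cv2.imwrite('pics/t5.png',cv2.resize(t[100:240,250:410,::-1],None,fx=4,fy=4,interpolation=cv2.INTER_CUBIC))
```

```text
[[308.27956783 181.5161057 ]
 [307.72615993 182.79861996]] [[310.79054328 151.93078518]
 [310.03427027 152.56549449]]
```

View pics/s5.png

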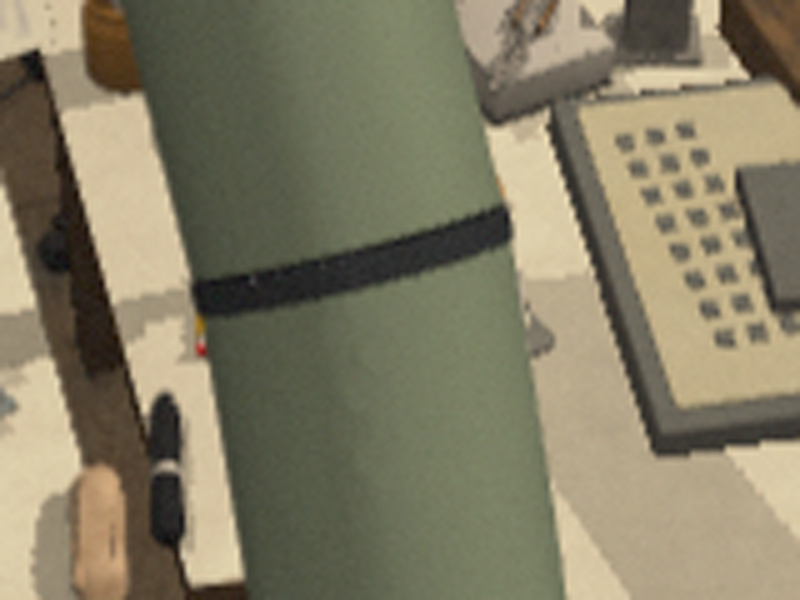

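View pics/t5.png

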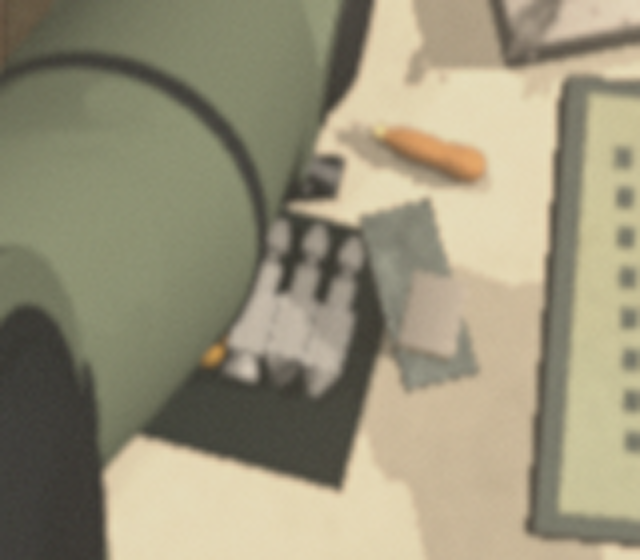

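Call:
arm_command(commands=[{"dx": 0.2, "dy": 0, "dz": -0.5, "twist": 0}, {"dx": 0.2, "dy": 0, "dz": -1.0, "twist": 0}, {"dx": 0.2, "dy": 0, "dz": -1.2, "twist": 0}, {"dx": 0.2, "dy": 0, "dz": -1.2, "twist": 0}])

```text
clock: 4.45
position: [0.6127, -0.0928, 0.0155]
tool_rot: [-1.742, 1.562, -2.001]
force: [0.6, 0.7, 1.1]
grip_width: -0.0001
```

Run:
```python
from h import *
import pickle
s=sensors.observe();print(s['clock'],s['position'],s['force'],s['grip_width'])
c=imaging.camera_info('wrist'); f=imaging.grab_frame('wrist'); cv2.imwrite('pics/w6.png',f[:,:,::-1]); pickle.dump((c,f),open('w6.pkl','wb'))
```

```text
4.45 [ 0.61268998 -0.09275266  0.0155065 ] [0.63175509 0.68763355 1.1011992 ] -0.00010468233258966166
```

View pics/w6.png

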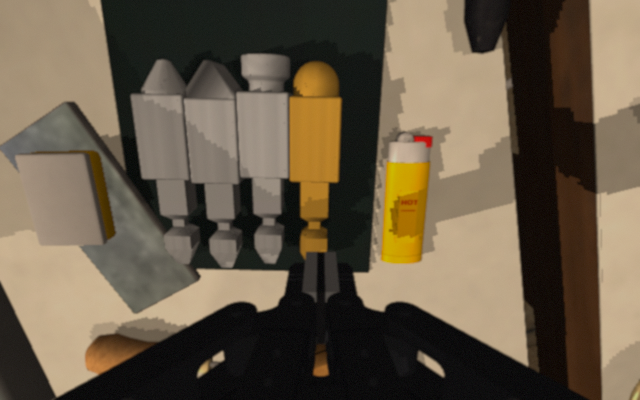

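Run:
```python
from h import *
import pickle
c,f=pickle.load(open('w4.pkl','rb'))
Rt=R([-1.714,1.562,-1.973]); t=np.array([.6243,-.0958,.0177]); Rc=R(c['attitude'])
print('cam in tool', (Rt.T@(c['origin']-t)).round(4)); print('cam axes in tool\n',(Rt.T@Rc).round(3))
for off in (-.011,0,.007,.011):
  for x in np.arange(-.08,.0101,.01):
    P=t+Rt@[x,0,off]; print(off,round(x,3),proj(c,P)[0].round(1),'depth',((P-c['origin'])@Rc)[2].round(3))
```

```text
cam in tool [-0.173   0.0011 -0.0766]
cam axes in tool
 [[-0.    -0.296  0.955]
 [ 1.    -0.001 -0.   ]
 [ 0.001  0.955  0.296]]
-0.011 -0.08 [316.9 315.7] depth 0.108
-0.011 -0.07 [317.2 298.3] depth 0.118
-0.011 -0.06 [317.4 283.5] depth 0.127
-0.011 -0.05 [317.6 270.7] depth 0.137
-0.011 -0.04 [317.8 259.6] depth 0.146
-0.011 -0.03 [318.  249.9] depth 0.156
-0.011 -0.02 [318.1 241.3] depth 0.166
-0.011 -0.01 [318.2 233.6] depth 0.175
-0.011 -0.0 [318.3 226.7] depth 0.185
-0.011 0.01 [318.4 220.5] depth 0.194
0 -0.08 [317.  344.4] depth 0.111
0 -0.07 [317.3 325.2] depth 0.121
0 -0.06 [317.5 308.8] depth 0.131
0 -0.05 [317.7 294.6] depth 0.14
0 -0.04 [317.9 282.2] depth 0.15
0 -0.03 [318.  271.3] depth 0.159
0 -0.02 [318.2 261.7] depth 0.169
0 -0.01 [318.3 253.1] depth 0.178
0 -0.0 [318.4 245.3] depth 0.188
0 0.01 [318.5 238.3] depth 0.197
0.007 -0.08 [317.1 361.8] depth 0.114
0.007 -0.07 [317.4 341.6] depth 0.123
0.007 -0.06 [317.6 324.2] depth 0.133
0.007 -0.05 [317.8 309.2] depth 0.142
0.007 -0.04 [317.9 296.1] depth 0.152
0.007 -0.03 [318.1 284.6] depth 0.161
0.007 -0.02 [318.2 274.3] depth 0.171
0.007 -0.01 [318.3 265.1] depth 0.18
0.007 -0.0 [318.4 256.8] depth 0.19
0.007 0.01 [318.5 249.3] depth 0.2
0.011 -0.08 [317.1 371.4] depth 0.115
0.011 -0.07 [317.4 350.7] depth 0.124
0.011 -0.06 [317.6 332.9] depth 0.134
0.011 -0.05 [317.8 317.4] depth 0.143
0.011 -0.04 [317.9 303.9] depth 0.153
0.011 -0.03 [318.1 291.9] depth 0.163
0.011 -0.02 [318.2 281.3] depth 0.172
0.011 -0.01 [318.3 271.8] depth 0.182
0.011 -0.0 [318.4 263.3] depth 0.191
0.011 0.01 [318.5 255.5] depth 0.201
```

Call:
arm_command(commands=[{"dx": 0, "dy": 0, "dz": 3.2, "twist": 0}, {"dx": 0, "dy": 0, "dz": 3.2, "twist": 0}, {"dx": 0, "dy": 0, "dz": 3.2, "twist": 0}, {"dx": 0.8, "dy": 0, "dz": 3.2, "twist": 0}, {"dx": 1.4, "dy": 0, "dz": 3.2, "twist": 0}, {"dx": 1.8, "dy": 0, "dz": 3.2, "twist": 0}, {"dx": 2.0, "dy": 0, "dz": 3.2, "twist": 0}])

```text
clock: 5.08
position: [0.6432, -0.101, -0.0055]
tool_rot: [-1.843, 1.562, -2.102]
force: [0.9, -0.5, 0.9]
grip_width: -0.0001
```

Run:
```python
from h import *
import pickle
s=sensors.observe();print(s['clock'],s['position'],s['force'],s['grip_width'])
c=imaging.camera_info('wrist'); f=imaging.grab_frame('wrist'); cv2.imwrite('pics/w7.png',f[:,:,::-1]); pickle.dump((c,f),open('w7.pkl','wb'))
```

```text
5.0833 [ 0.64319838 -0.10097506 -0.00547773] [ 0.90860059 -0.53494975  0.91154424] -6.705532258628966e-05
```

View pics/w7.png

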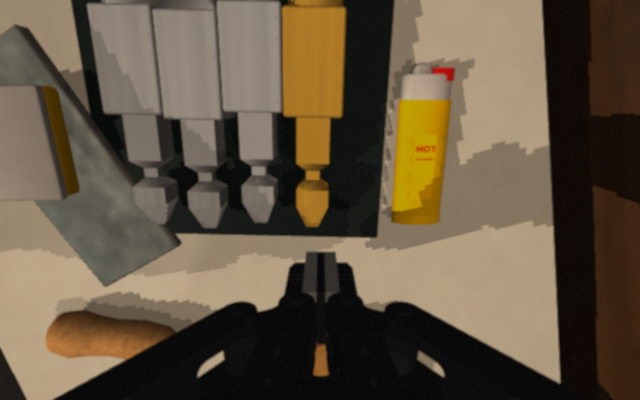

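Run:
```python
from h import *
import pickle
c,f=pickle.load(open('w7.pkl','rb'))
b=plane(c,[(285,7),(347,7),(345,117),(283,117)],.027);print(b.round(4),np.linalg.norm(np.diff(b,axis=0),axis=1))
print(plane(c,[(315,227)],.013), c['origin'])
```

```text
[[ 0.5342 -0.0842  0.027 ]
 [ 0.5402 -0.0621  0.027 ]
 [ 0.5782 -0.0721  0.027 ]
 [ 0.5718 -0.0962  0.027 ]] [0.02285821 0.03929235 0.02493377]
[[ 0.62562175 -0.09774962  0.013     ]] [ 0.57017521 -0.07890316  0.16771523]
```

Call:
arm_command(commands=[{"dx": 0.6, "dy": 0, "dz": 0, "twist": 0}, {"dx": 1.0, "dy": 0, "dz": 0, "twist": 0}, {"dx": 1.3, "dy": 0, "dz": 0, "twist": 0}, {"dx": 1.4, "dy": 0, "dz": 0, "twist": 0}, {"dx": 1.4, "dy": 0, "dz": 0, "twist": 0}])

```text
clock: 5.55
position: [0.6431, -0.1011, -0.0198]
tool_rot: [-1.872, 1.562, -2.131]
force: [-0.2, -0.7, -0.2]
grip_width: 0.0001
```

Call:
arm_command(commands=[{"dx": 0.2, "dy": 0, "dz": 0, "twist": 0}, {"dx": 0.3, "dy": 0, "dz": 0, "twist": 0}, {"dx": 0.3, "dy": 0, "dz": 0, "twist": 0}])

```text
clock: 5.8
position: [0.643, -0.1011, -0.0229]
tool_rot: [-1.887, 1.562, -2.147]
force: [0.2, 0.3, 0.1]
grip_width: -0.0001
```

Call:
arm_command(commands=[{"dx": 0.2, "dy": 0, "dz": 0, "twist": 0}, {"dx": 0.3, "dy": 0, "dz": 0, "twist": 0}, {"dx": 0.3, "dy": 0, "dz": 0, "twist": 0}])

```text
clock: 6.05
position: [0.6428, -0.1011, -0.0262]
tool_rot: [-1.921, 1.561, -2.18]
force: [0.7, -0.3, -0.8]
grip_width: 0.0002
```

Call:
arm_command(commands=[{"dx": 0.1, "dy": 0, "dz": 0, "twist": 0}, {"dx": 0.2, "dy": 0, "dz": 0, "twist": 0}, {"dx": 0.2, "dy": 0, "dz": 0, "twist": 0}])

```text
clock: 6.3
position: [0.6431, -0.1012, -0.0274]
tool_rot: [-1.866, 1.562, -2.125]
force: [-3.4, 2.0, 15.4]
grip_width: -0.0001
```

Run:
```python
from h import *
import pickle
s=sensors.observe();print(s['clock'],s['position'],s['force'],s['grip_width'])
c=imaging.camera_info('wrist'); f=imaging.grab_frame('wrist'); cv2.imwrite('pics/w8.png',f[:,:,::-1]); pickle.dump((c,f),open('w8.pkl','wb'))
print(plane(c,[(320,252)],.003), plane(c,[(320,252)],.01))
```

```text
6.3 [ 0.64312824 -0.10122559 -0.02736796] [-3.38488803  1.9553982  15.41676822] -5.811533104825292e-05
[[ 0.6337448  -0.09751451  0.003     ]] [[ 0.63062854 -0.09661445  0.01      ]]
```

View pics/w8.png

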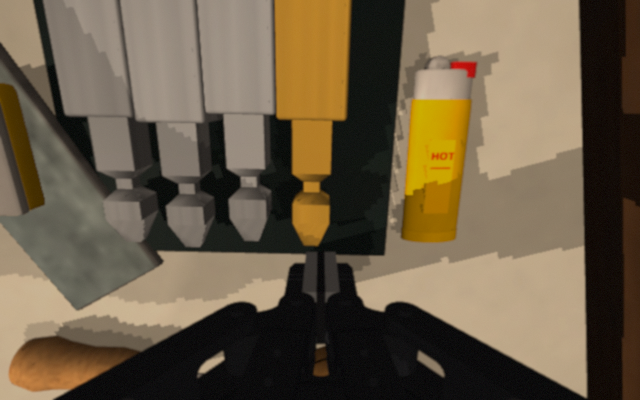

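Call:
arm_command(commands=[{"dx": -0.4, "dy": 0, "dz": 0, "twist": 0}, {"dx": -0.4, "dy": 0, "dz": 0, "twist": 0}, {"dx": -0.4, "dy": 0, "dz": -0.5, "twist": 0}, {"dx": -0.4, "dy": 0, "dz": -0.9, "twist": 0}, {"dx": -0.4, "dy": 0, "dz": -1.3, "twist": 0}, {"dx": -0.4, "dy": 0, "dz": -1.7, "twist": 0}, {"dx": -0.4, "dy": 0, "dz": -2.1, "twist": 0}, {"dx": -0.4, "dy": 0, "dz": -2.5, "twist": 0}, {"dx": -0.4, "dy": 0, "dz": -2.8, "twist": 0}, {"dx": -0.4, "dy": 0, "dz": -2.8, "twist": 0}])

```text
clock: 7.18
position: [0.6154, -0.0938, -0.0233]
tool_rot: [-1.927, 1.562, -2.186]
force: [-0.6, -0.6, -0.3]
grip_width: 0.0001
```

Run:
```python
from h import *
import pickle
s=sensors.observe();print(s['clock'],s['position'],s['force'],s['grip_width'])
c=imaging.camera_info('wrist'); f=imaging.grab_frame('wrist'); cv2.imwrite('pics/w9.png',f[:,:,::-1]); pickle.dump((c,f),open('w9.pkl','wb'))
```

```text
7.1833 [ 0.61537547 -0.09380685 -0.02326189] [-0.63642801 -0.59097537 -0.34191334] 0.0001428270987064405
```

View pics/w9.png

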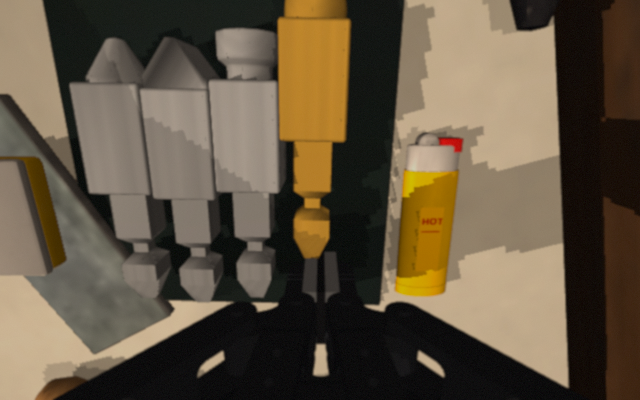

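Call:
arm_command(commands=[{"dx": 0, "dy": 0, "dz": -0.4, "twist": 0}, {"dx": 0, "dy": 0, "dz": -0.8, "twist": 0}, {"dx": 0, "dy": 0, "dz": -1.2, "twist": 0}, {"dx": 0, "dy": 0, "dz": -1.6, "twist": 0}, {"dx": 0, "dy": 0, "dz": -2.0, "twist": 0}, {"dx": 0, "dy": 0, "dz": -2.3, "twist": 0}, {"dx": 0, "dy": 0, "dz": -2.4, "twist": 0}, {"dx": 0, "dy": 0, "dz": -2.4, "twist": 0}])

```text
clock: 7.9
position: [0.5922, -0.0876, -0.0232]
tool_rot: [-1.951, 1.562, -2.21]
force: [-0.1, -0.4, -0.4]
grip_width: -0.0
```

Run:
```python
from h import *
import pickle
s=sensors.observe();print(s['clock'],s['position'],s['force'],s['grip_width'])
c=imaging.camera_info('wrist'); f=imaging.grab_frame('wrist'); cv2.imwrite('pics/w10.png',f[:,:,::-1]); pickle.dump((c,f),open('w10.pkl','wb'))
```

```text
7.9 [ 0.59217232 -0.08759843 -0.02316825] [-0.13815272 -0.36712976 -0.36330551] -1.408998399226839e-06
```

View pics/w10.png

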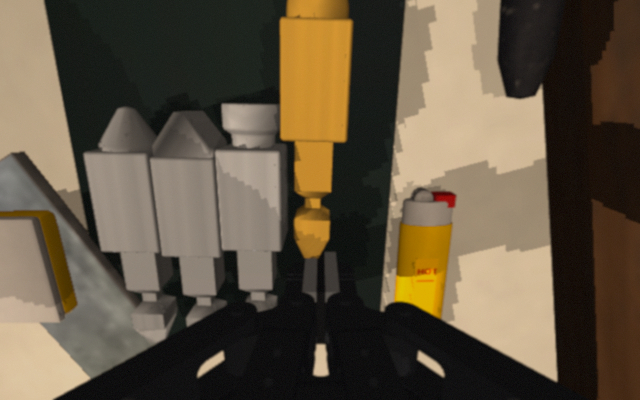

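Call:
arm_command(commands=[{"dx": -1, "dy": 0, "dz": 0.4, "twist": 0}, {"dx": -5, "dy": 0, "dz": 0.4, "twist": 0}, {"dx": -9, "dy": 0, "dz": 0.4, "twist": 0}, {"dx": -10, "dy": 0, "dz": 0, "twist": 0}, {"dx": -10, "dy": 0, "dz": -4, "twist": 0}, {"dx": -10, "dy": 0, "dz": -8, "twist": 0}, {"dx": -10, "dy": 0, "dz": -9.1, "twist": 0}, {"dx": -10, "dy": 0, "dz": -9.1, "twist": 0}])

```text
clock: 8.62
position: [0.5027, -0.0629, 0.0781]
tool_rot: [-2.071, 1.562, -2.33]
force: [1.2, 0.0, 0.5]
grip_width: 0.0
```

Call:
arm_command(commands=[{"dx": 0, "dy": 0, "dz": 0, "twist": 0}, {"dx": 0, "dy": 0, "dz": 0, "twist": 0}, {"dx": 0, "dy": 0, "dz": 0, "twist": 0}, {"dx": 0, "dy": 0, "dz": 0, "twist": 0}, {"dx": 0, "dy": 0, "dz": 0, "twist": 0}], grip=0.0)

```text
clock: 9.03
position: [0.503, -0.0631, 0.078]
tool_rot: [-2.065, 1.561, -2.324]
force: [0.3, 0.1, 0.4]
grip_width: 0.0428
```

Run:
```python
from h import *
import pickle
s=sensors.observe();print(s['clock'],s['position'],s['force'],s['grip_width'],R(s['tool_rot']).round(4).tolist())
c=imaging.camera_info('wrist'); f=imaging.grab_frame('wrist'); cv2.imwrite('pics/w11.png',f[:,:,::-1]); pickle.dump((c,f),open('w11.pkl','wb'))
```

```text
9.0333 [ 0.50299599 -0.06310876  0.07799569] [0.30307888 0.09724136 0.37004036] 0.04275913329460707 [[-0.0064, 0.2561, 0.9666], [-0.0068, 0.9666, -0.2561], [-1.0, -0.0083, -0.0044]]
```

View pics/w11.png

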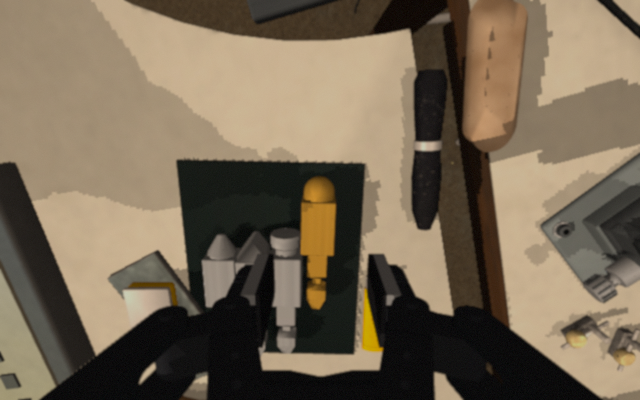

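Run:
```python
from h import *
import pickle
c,f=pickle.load(open('w11.pkl','rb'))
cv2.imwrite('pics/w11z.png',cv2.resize(f[165:355,240:380,::-1],None,fx=3,fy=3,interpolation=cv2.INTER_CUBIC))
g=cv2.cvtColor(f,cv2.COLOR_RGB2HSV); m=cv2.inRange(g,(8,120,60),(28,255,255)); m[:, :290]=0;m[:,345:]=0;m[315:]=0;m[:170]=0
ys,xs=np.nonzero(m);print([ (y,xs[ys==y].min(),xs[ys==y].max()) for y in range(176,314,6) if (ys==y).any()], ys.min(),ys.max())
```

```text
[(182, np.int64(306), np.int64(330)), (188, np.int64(304), np.int64(333)), (194, np.int64(303), np.int64(334)), (200, np.int64(302), np.int64(334)), (206, np.int64(301), np.int64(336)), (212, np.int64(301), np.int64(336)), (218, np.int64(300), np.int64(335)), (224, np.int64(300), np.int64(335)), (230, np.int64(300), np.int64(335)), (236, np.int64(300), np.int64(334)), (242, np.int64(300), np.int64(334)), (248, np.int64(300), np.int64(334)), (254, np.int64(300), np.int64(334)), (260, np.int64(307), np.int64(327)), (266, np.int64(307), np.int64(326)), (272, np.int64(307), np.int64(326)), (278, np.int64(310), np.int64(322)), (284, np.int64(308), np.int64(325)), (290, np.int64(306), np.int64(325)), (296, np.int64(306), np.int64(325)), (302, np.int64(308), np.int64(324)), (308, np.int64(311), np.int64(320))] 177 309
```

View pics/w11z.png

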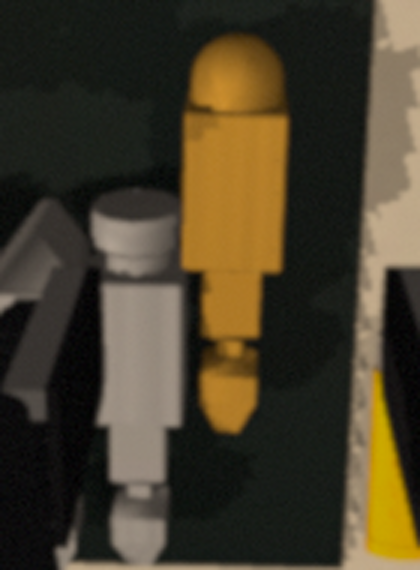

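Run:
```python
from h import *
import pickle
c,f=pickle.load(open('w11.pkl','rb'))
a=lambda L:[(240+(x-1)/3,165+(y-1)/3) for x,y in L]
b=plane(c,a([(182,113),(289,114),(283,272),(180,270)]),.027);print(b.round(4),np.linalg.norm(np.diff(b,axis=0),axis=1)); cen=b.mean(0)
t=plane(c,a([(230,433)]),.014)[0];print('tip',t);d=t-cen;print(cen,np.degrees(np.arctan2(d[1],d[0])),np.linalg.norm(d[:2]))
dx=(b[2]+b[3]-b[0]-b[1])/2;print(np.degrees(np.arctan2(dx[1],dx[0])))
print('flat body rear',plane(c,a([(103,280)]),.027),'head',plane(c,a([(135,188)]),.02))
u=np.array([.9666,-.256,0]);cen[2]=0
print(totool(np.r_[(cen-.0105*u)[:2],-.0245]))
```

```text
[[ 0.4902 -0.0733  0.027 ]
 [ 0.4967 -0.0496  0.027 ]
 [ 0.5348 -0.0607  0.027 ]
 [ 0.5281 -0.0846  0.027 ]] [0.02460448 0.03976322 0.02486097]
tip [ 0.58328662 -0.08722355  0.014     ]
[ 0.51243335 -0.06705174  0.027     ] -15.891568788158 0.07366877808796679
-16.36186289384686
flat body rear [[ 0.52589339 -0.10338479  0.027     ]] head [[ 0.50740059 -0.09056308  0.02      ]]
[10.24836564 -0.05775493  0.02215342]
```

Call:
arm_command(commands=[{"dx": 3, "dy": 0, "dz": -0.1, "twist": 0.015}, {"dx": 6, "dy": 0, "dz": -0.1, "twist": 0.015}, {"dx": 8, "dy": 0, "dz": -0.1, "twist": 0.015}, {"dx": 9.5, "dy": 0, "dz": -0.1, "twist": 0.015}, {"dx": 10.2, "dy": 0, "dz": -0.1, "twist": 0.015}, {"dx": 10.2, "dy": 0, "dz": -0.1, "twist": 0.015}, {"dx": 10.2, "dy": 0, "dz": -0.1, "twist": 0.015}])

```text
clock: 9.67
position: [0.5014, -0.0637, -0.0237]
tool_rot: [-2.059, 1.561, -2.333]
force: [-0.4, -0.6, 0.4]
grip_width: 0.0427
```

Run:
```python
from h import *
import pickle
s=sensors.observe();print(s['clock'],s['position'],s['force'],s['grip_width'])
c=imaging.camera_info('wrist'); f=imaging.grab_frame('wrist'); cv2.imwrite('pics/w12.png',f[:,:,::-1]); pickle.dump((c,f),open('w12.pkl','wb'))
```

```text
9.6667 [ 0.50139654 -0.063692   -0.02372422] [-0.43906895 -0.61247225  0.36221895] 0.04269341394746473
```

View pics/w12.png

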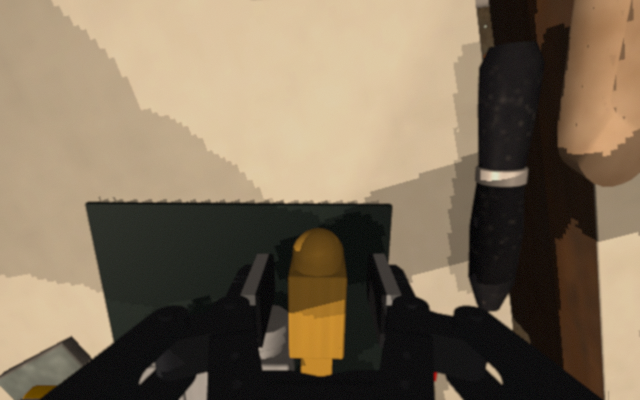

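Call:
arm_command(commands=[{"dx": 0, "dy": 0, "dz": 0, "twist": 0}, {"dx": 0, "dy": 0, "dz": 0, "twist": 0}, {"dx": 0, "dy": 0, "dz": 0, "twist": 0}, {"dx": 0, "dy": 0, "dz": 0, "twist": 0}, {"dx": 0, "dy": 0, "dz": 0, "twist": 0}, {"dx": 0, "dy": 0, "dz": 0, "twist": 0}], grip=1, squeeze=60)

```text
clock: 10.22
position: [0.5025, -0.0638, -0.022]
tool_rot: [-1.8, 1.563, -2.074]
force: [-2.0, -0.5, 14.3]
grip_width: 0.0229
```

Run:
```python
from h import *
import pickle
s=sensors.observe();print(s['clock'],s['position'],s['force'],s['grip_width'],R(s['tool_rot']).round(4).tolist())
c=imaging.camera_info('wrist'); f=imaging.grab_frame('wrist'); cv2.imwrite('pics/w13.png',f[:,:,::-1]); pickle.dump((c,f),open('w13.pkl','wb'))
```

```text
10.2167 [ 0.50250629 -0.06375794 -0.02200432] [-1.99731606 -0.50947752 14.26049143] 0.022885477130880107 [[-0.0038, 0.2709, 0.9626], [-0.0069, 0.9626, -0.2709], [-1.0, -0.0077, -0.0018]]
```

View pics/w13.png

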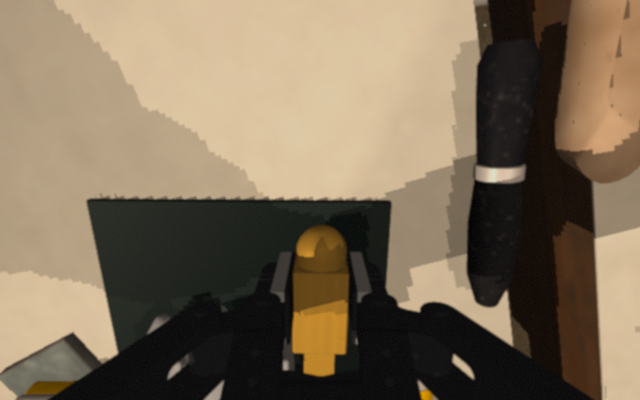

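Call:
arm_command(commands=[{"dx": -1.5, "dy": 0, "dz": 0, "twist": 0}, {"dx": -3.5, "dy": 0, "dz": 0, "twist": 0}, {"dx": -6, "dy": 0, "dz": 0, "twist": 0}, {"dx": -9, "dy": 0, "dz": 0, "twist": 0}, {"dx": -12, "dy": 0, "dz": 0, "twist": 0}, {"dx": -12.5, "dy": 0, "dz": 0, "twist": 0}, {"dx": -12.5, "dy": 0, "dz": 0, "twist": 0}])

```text
clock: 10.85
position: [0.5042, -0.0628, 0.1053]
tool_rot: [-1.225, 1.564, -1.499]
force: [-0.8, -0.4, -2.0]
grip_width: 0.0226
```

Run:
```python
from h import *
import pickle
s=sensors.observe();print(s['clock'],s['position'],s['force'],s['grip_width'],R(s['tool_rot']).round(4).tolist())
c=imaging.camera_info('wrist'); f=imaging.grab_frame('wrist'); cv2.imwrite('pics/w14.png',f[:,:,::-1]); pickle.dump((c,f),open('w14.pkl','wb'))
print(totool([.618,.082,.1]))
```

```text
10.85 [ 0.50423804 -0.06275739  0.10525024] [-0.76882059 -0.35711709 -1.95685137] 0.022641024835917335 [[0.0005, 0.2708, 0.9626], [-0.0065, 0.9626, -0.2708], [-1.0, -0.0061, 0.0022]]
[ 0.25245656 17.03041575  7.11857145]
```

View pics/w14.png

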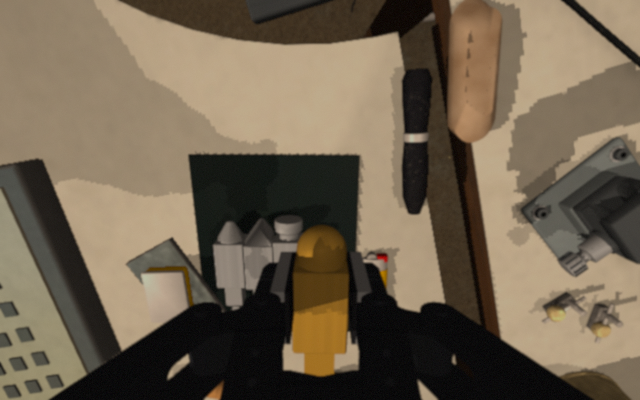

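Call:
arm_command(commands=[{"dx": 0, "dy": 3, "dz": 1, "twist": -0.12}, {"dx": 0, "dy": 6, "dz": 2.5, "twist": -0.24}, {"dx": 0, "dy": 9, "dz": 4, "twist": -0.36}, {"dx": 0, "dy": 12, "dz": 5.5, "twist": -0.48}, {"dx": 0, "dy": 15, "dz": 7, "twist": -0.6}, {"dx": 0.2, "dy": 17, "dz": 7.1, "twist": -0.7}, {"dx": 0.2, "dy": 17, "dz": 7.1, "twist": -0.745}, {"dx": 0.2, "dy": 17, "dz": 7.1, "twist": -0.745}, {"dx": 0.2, "dy": 17, "dz": 7.1, "twist": -0.745}, {"dx": 0.2, "dy": 17, "dz": 7.1, "twist": -0.745}, {"dx": 0.2, "dy": 17, "dz": 7.1, "twist": -0.745}])

```text
clock: 11.82
position: [0.6174, 0.0809, 0.1003]
tool_rot: [-2.369, 1.563, -1.9]
force: [-1.5, 0.1, -2.9]
grip_width: 0.0225
```

Run:
```python
from h import *
import pickle
s=sensors.observe();print(s['clock'],s['position'],s['force'],s['qd'].round(3),R(s['tool_rot']).round(4).tolist())
c=imaging.camera_info('wrist'); f=imaging.grab_frame('wrist'); cv2.imwrite('pics/w15.png',f[:,:,::-1]); pickle.dump((c,f),open('w15.pkl','wb'))
cv2.imwrite('pics/w15z.png',cv2.resize(f[100:280,370:570,::-1],None,fx=4,fy=3.3,interpolation=cv2.INTER_CUBIC)) if 0 else None
```

```text
11.8167 [0.61741329 0.08090109 0.10025506] [-1.52078706  0.14334629 -2.89848523] [-0.003 -0.004 -0.003 -0.003  0.002  0.002  0.005] [[-0.0024, -0.4516, 0.8922], [-0.0069, 0.8922, 0.4516], [-1.0, -0.0051, -0.0053]]
```

View pics/w15.png

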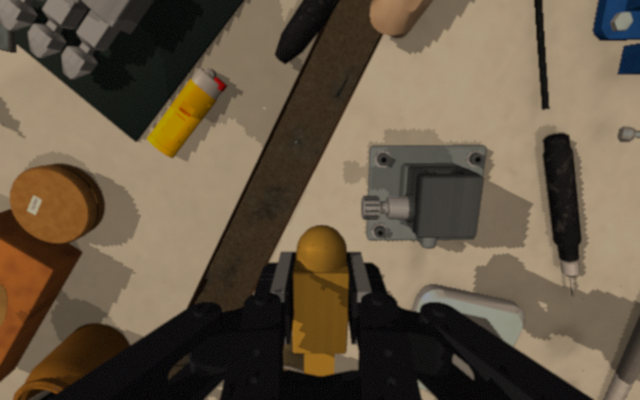

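Run:
```python
from h import *
f=cv2.imread('pics/w15.png')
cv2.imwrite('pics/w15z.png',cv2.resize(f[138:252,356:496],None,fx=5,fy=5,interpolation=cv2.INTER_CUBIC))
```

```text
(no output)
```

View pics/w15z.png

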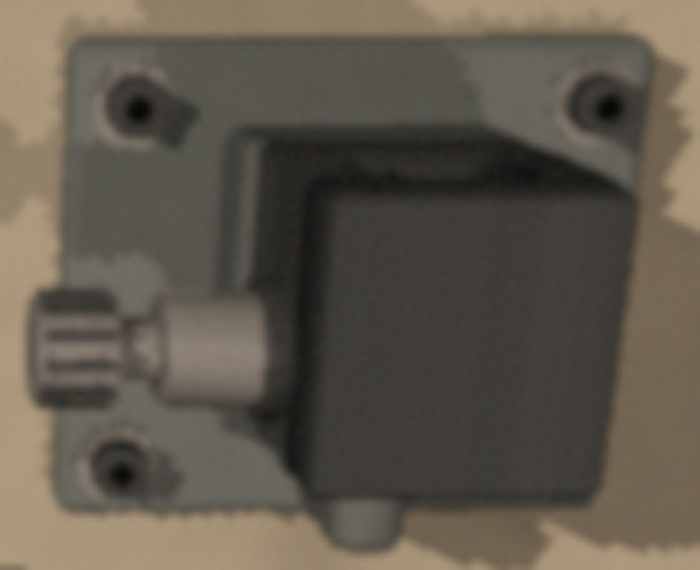

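Run:
```python
from h import *
import pickle
c,f=pickle.load(open('w15.pkl','rb'))
b=lambda L:[(356+(x-2)/5,138+(y-2)/5) for x,y in L]
T=plane(c,b([(318,190),(637,192),(598,503),(306,500)]),.062);print('top',T.round(4),np.linalg.norm(np.diff(T,axis=0),axis=1))
F=plane(c,b([(66,38),(655,38)]),.008);print('foot',F.round(4),np.linalg.norm(F[1]-F[0]))
S=plane(c,b([(138,107),(608,106)]),.008);print('screws',S.round(4))
for n,X in (('top',T),('foot',F),('scr',S)):
    d=X[1]-X[0];print(n,np.degrees(np.arctan2(d[1],d[0]))-90,((X[0]+X[1])/2).round(4))
for p,q in ((T[1],T[2]),(T[0],T[3])):
    d=q-p;print(np.degrees(np.arctan2(d[1],d[0])))
h=np.array([.8922,.4516]);print('foot mid+13h',F.mean(0)[:2]+.013*h, 'screw back')
B=plane(c,b([(228,130)]),.008);print('block base front-left',B)
s=sensors.observe()
# held stake: top face body rear/front edges in tool frame at axis height+12
```

```text
top [[0.5614 0.1244 0.062 ]
 [0.5433 0.1606 0.062 ]
 [0.5809 0.1804 0.062 ]
 [0.5983 0.1453 0.062 ]] [0.04048225 0.04248394 0.03919078]
foot [[0.5616 0.096  0.008 ]
 [0.5203 0.1775 0.008 ]] 0.09134088106717975
screws [[0.5659 0.1113 0.008 ]
 [0.5324 0.177  0.008 ]]
top 26.554706686107224 [0.5524 0.1425 0.062 ]
foot 26.903959220641852 [0.5409 0.1367 0.008 ]
scr 27.03245829792678 [0.5491 0.1442 0.008 ]
27.73496212679891
29.486929406770976
foot mid+13h [0.5525194  0.14261476] screw back
block base front-left [[0.56261153 0.12580095 0.008     ]]
```

Run:
```python
from h import *
import pickle
c,f=pickle.load(open('w11.pkl','rb'))
print(plane(c,[(497,10),(490,145),(427,75),(427,225)],.02).round(3))
c1,_=pickle.load(open('w1.pkl','rb'))
print(plane(c1,[(316,130),(317,207),(285,170),(290,247)],.02).round(3))
```

```text
[[0.405 0.074 0.02 ]
 [0.486 0.06  0.02 ]
 [0.431 0.027 0.02 ]
 [0.532 0.01  0.02 ]]
[[0.395 0.081 0.02 ]
 [0.486 0.058 0.02 ]
 [0.431 0.033 0.02 ]
 [0.53  0.011 0.02 ]]
```

Call:
arm_command(commands=[{"dx": 0, "dy": 0, "dz": -4, "twist": 0}, {"dx": 0, "dy": 0, "dz": -8, "twist": 0}, {"dx": 0, "dy": 2, "dz": -12, "twist": 0}, {"dx": 0, "dy": 6, "dz": -14.5, "twist": 0}, {"dx": 0, "dy": 8.3, "dz": -14.5, "twist": 0}, {"dx": 0, "dy": 8.3, "dz": -14.5, "twist": 0}, {"dx": 0, "dy": 8.3, "dz": -14.5, "twist": 0}, {"dx": 0, "dy": 8.3, "dz": -14.5, "twist": 0}, {"dx": 0, "dy": 8.3, "dz": -14.5, "twist": 0}])

```text
clock: 12.62
position: [0.4513, 0.0889, 0.1008]
tool_rot: [-2.262, 1.564, -1.794]
force: [0.3, -0.4, -1.9]
grip_width: 0.0228
```

```bash
cat >> h.py <<'E'
def st(yaw=27.0):
    s=sensors.observe();Rt=R(s['tool_rot']);h=np.array([np.cos(np.radians(yaw)),np.sin(np.radians(yaw))]);y=np.array([-h[1],h[0]])
    p=s['position'];F=s['force']
    print('t%.2f s=%.4f l=%.4f z=%.4f yaw=%.2f pitch=%.4f'%(s['clock'],p[:2]@h,p[:2]@y,p[2],np.degrees(np.arctan2(Rt[1,2],Rt[0,2])),Rt[2,2]),'Fs %.1f Fl %.1f Fz %.1f'%(F[:2]@h,F[:2]@y,F[2]),'M',s['moment'].round(2),'gw %.4f'%s['grip_width'])
    return s
E
python3 - <<'E'
from h import *
st()
h=np.array([np.cos(np.radians(27)),np.sin(np.radians(27))]);y=np.array([-h[1],h[0]])
for m in ([.5524,.1426],[.5530,.1413],[.5521,.1425]): print(np.array(m)@h,np.array(m)@y)
c=imaging.camera_info('wrist'); f=imaging.grab_frame('wrist'); cv2.imwrite('pics/w16.png',f[:,:,::-1])
t=imaging.grab_frame('top'); cv2.imwrite('pics/t16.png',cv2.resize(t[100:250,150:330,::-1],None,fx=4,fy=4,interpolation=cv2.INTER_CUBIC))
E
```

```text
t12.62 s=0.4425 l=-0.1256 z=0.1008 yaw=26.79 pitch=-0.0046 Fs 0.1 Fl -0.5 Fz -1.9 M [-0.01  0.04 -0.01] gw 0.0228
0.5569310492245138 -0.12372682170686439
0.5568754654893655 -0.12515752448815298
0.5566183482172834 -0.12367972520936138
```

View pics/t16.png

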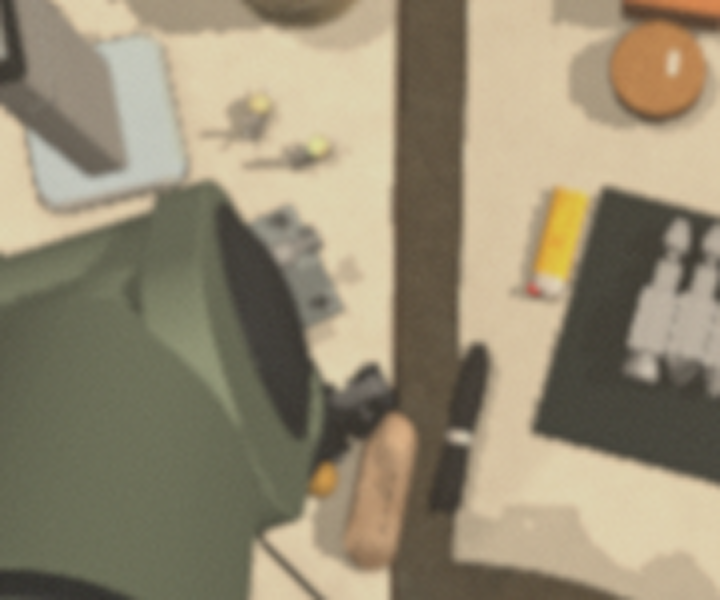

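View pics/w16.png

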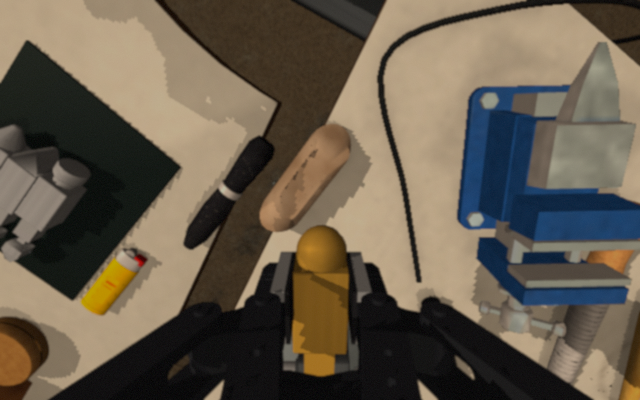

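Call:
arm_command(commands=[{"dx": 2, "dy": 0.1, "dz": 2.45, "twist": 0}, {"dx": 4, "dy": 0.1, "dz": 2.45, "twist": 0}, {"dx": 6, "dy": 0.1, "dz": 2.45, "twist": 0}, {"dx": 8, "dy": 0.1, "dz": 2.45, "twist": 0}, {"dx": 9.2, "dy": 0.1, "dz": 2.45, "twist": 0}, {"dx": 9.55, "dy": 0.1, "dz": 2.45, "twist": -0.003}, {"dx": 9.55, "dy": 0.1, "dz": 2.45, "twist": -0.003}, {"dx": 9.55, "dy": 0.1, "dz": 2.45, "twist": -0.003}])

```text
clock: 13.38
position: [0.4727, 0.0999, 0.0054]
tool_rot: [-2.285, 1.564, -1.815]
force: [0.9, 0.2, -1.5]
grip_width: 0.0227
```

Run:
```python
from h import *
st()
f=imaging.grab_frame('wrist'); cv2.imwrite('pics/w17.png',f[:,:,::-1])
t=imaging.grab_frame('top'); cv2.imwrite('pics/t17.png',cv2.resize(t[100:250,150:330,::-1],None,fx=4,fy=4,interpolation=cv2.INTER_CUBIC))
t=imaging.grab_frame('scene'); cv2.imwrite('pics/s17.png',t[:,:,::-1])
```

```text
t13.38 s=0.4666 l=-0.1256 z=0.0054 yaw=26.93 pitch=-0.0047 Fs 0.9 Fl -0.2 Fz -1.5 M [-0.03  0.01 -0.02] gw 0.0227
```

View pics/t17.png

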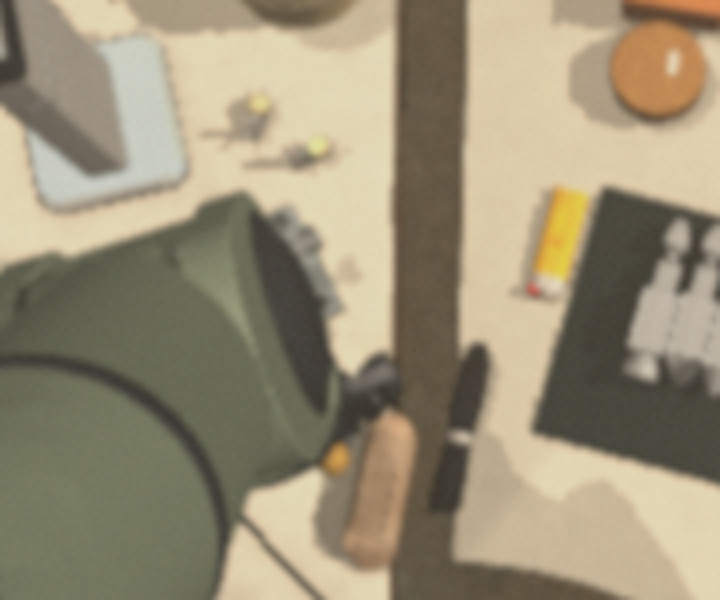

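View pics/w17.png

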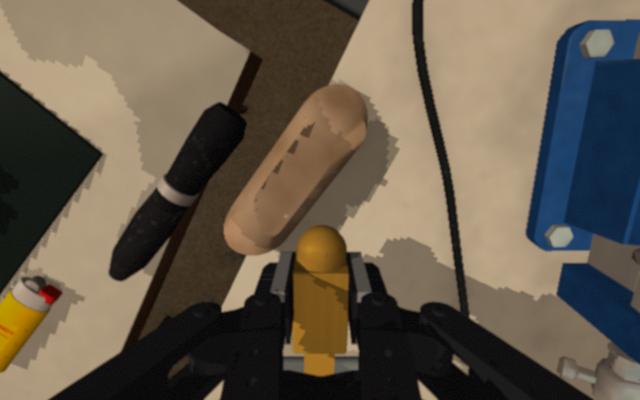

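View pics/s17.png

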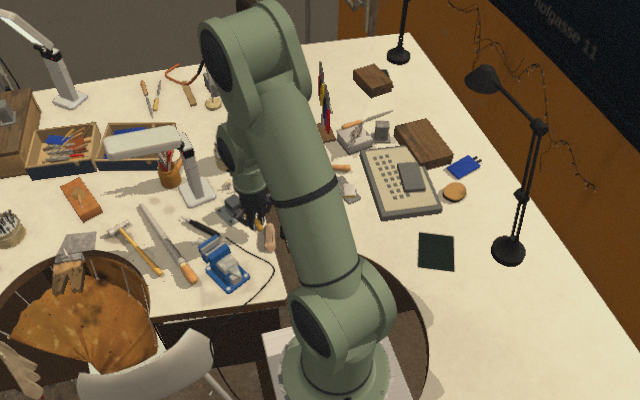

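Call:
arm_command(commands=[{"dx": 0.04, "dy": 0.1, "dz": 0.3, "twist": 0}, {"dx": 0.04, "dy": 0.1, "dz": 0.6, "twist": 0}, {"dx": 0.04, "dy": 0.1, "dz": 0.9, "twist": 0}, {"dx": 0.04, "dy": 0.1, "dz": 1.2, "twist": 0}, {"dx": 0.04, "dy": 0.1, "dz": 1.5, "twist": 0}, {"dx": 0.04, "dy": 0.1, "dz": 1.5, "twist": 0}, {"dx": 0.04, "dy": 0.1, "dz": 1.5, "twist": 0}])

```text
clock: 14.12
position: [0.4859, 0.108, 0.0053]
tool_rot: [-2.153, 1.564, -1.682]
force: [-0.8, -0.7, -2.6]
grip_width: 0.0225
```

```bash
python3 -c "
from h import *
st()"
```

```text
t14.12 s=0.4820 l=-0.1244 z=0.0053 yaw=26.95 pitch=-0.0037 Fs -1.0 Fl -0.2 Fz -2.6 M [-0.01  0.05 -0.01] gw 0.0225
```

Call:
arm_command(commands=[{"dx": 0.03, "dy": 0, "dz": 0.3, "twist": 0}, {"dx": 0.03, "dy": 0, "dz": 0.6, "twist": 0}, {"dx": 0.03, "dy": 0, "dz": 0.9, "twist": 0}, {"dx": 0.03, "dy": 0, "dz": 1.2, "twist": 0}, {"dx": 0.03, "dy": 0, "dz": 1.2, "twist": 0}])

```text
clock: 14.53
position: [0.4972, 0.1139, 0.005]
tool_rot: [-2.086, 1.564, -1.615]
force: [-0.0, 0.7, -3.0]
grip_width: 0.0224
```

```bash
python3 -c "
from h import *
st()"
```

```text
t14.53 s=0.4947 l=-0.1243 z=0.0050 yaw=26.97 pitch=-0.0031 Fs 0.3 Fl 0.7 Fz -3.0 M [0.28 0.01 0.03] gw 0.0224
```

Call:
arm_command(commands=[{"dx": 0, "dy": 0, "dz": 0.3, "twist": 0}, {"dx": 0, "dy": 0, "dz": 0.6, "twist": 0}, {"dx": 0, "dy": 0, "dz": 0.9, "twist": 0}, {"dx": 0, "dy": 0, "dz": 0.9, "twist": 0}])

```text
clock: 14.87
position: [0.5055, 0.1185, 0.0048]
tool_rot: [-2.106, 1.565, -1.635]
force: [-1.7, 2.1, -1.8]
grip_width: 0.0228
```

```bash
python3 -c "
from h import *
st()"
```

```text
t14.87 s=0.5042 l=-0.1239 z=0.0048 yaw=27.00 pitch=-0.0031 Fs -0.6 Fl 2.6 Fz -1.8 M [0.51 0.33 0.2 ] gw 0.0228
```

Call:
arm_command(commands=[{"dx": 0, "dy": -0.05, "dz": 0.3, "twist": 0}, {"dx": 0, "dy": -0.05, "dz": 0.6, "twist": 0}, {"dx": 0, "dy": -0.05, "dz": 0.9, "twist": 0}, {"dx": 0, "dy": -0.05, "dz": 1.0, "twist": 0}, {"dx": 0, "dy": -0.05, "dz": 1.0, "twist": 0}])

```text
clock: 15.28
position: [0.515, 0.1233, 0.0048]
tool_rot: [-2.009, 1.565, -1.537]
force: [-0.6, 5.1, -3.5]
grip_width: 0.0227
```

```bash
python3 -c "
from h import *
st()"
```

```text
t15.28 s=0.5148 l=-0.1240 z=0.0048 yaw=27.04 pitch=-0.0023 Fs 1.8 Fl 4.8 Fz -3.5 M [1.03 0.32 0.34] gw 0.0227
```

Call:
arm_command(commands=[{"dx": 0, "dy": 0, "dz": 0.3, "twist": 0}, {"dx": 0, "dy": 0, "dz": 0.6, "twist": 0}, {"dx": 0, "dy": 0, "dz": 0.8, "twist": 0}, {"dx": 0, "dy": 0, "dz": 0.8, "twist": 0}])

```text
clock: 15.62
position: [0.5235, 0.1276, 0.005]
tool_rot: [-1.562, 1.566, -1.09]
force: [3.8, 6.3, -4.5]
grip_width: 0.0225
```

Call:
arm_command(commands=[{"dx": 0, "dy": 0, "dz": 0.1, "twist": 0}, {"dx": 0, "dy": 0, "dz": 0.2, "twist": 0}, {"dx": 0, "dy": 0, "dz": 0.2, "twist": 0}])

```text
clock: 15.87
position: [0.5245, 0.1279, 0.005]
tool_rot: [-1.956, 1.565, -1.484]
force: [-7.2, -0.6, 3.6]
grip_width: 0.0224
```

```bash
python3 -c "
from h import *
st()"
```

```text
t15.87 s=0.5254 l=-0.1241 z=0.0050 yaw=27.04 pitch=-0.0021 Fs -6.7 Fl 2.7 Fz 3.6 M [0.14 1.59 0.32] gw 0.0224
```

Call:
arm_command(commands=[{"dx": 0, "dy": 0, "dz": 0.1, "twist": 0}, {"dx": 0, "dy": 0, "dz": 0.2, "twist": 0}, {"dx": 0, "dy": 0, "dz": 0.2, "twist": 0}])

```text
clock: 16.12
position: [0.5244, 0.1278, 0.0048]
tool_rot: [-2.463, 1.563, -1.991]
force: [-12.8, -1.0, 8.4]
grip_width: 0.0235
```

```bash
python3 -c "
from h import *
st()
f=imaging.grab_frame('wrist'); cv2.imwrite('pics/w18.png',f[:,:,::-1])"
```

```text
t16.12 s=0.5253 l=-0.1242 z=0.0048 yaw=27.03 pitch=-0.0060 Fs -11.9 Fl 5.0 Fz 8.4 M [-0.19  2.72  0.44] gw 0.0235
```

View pics/w18.png

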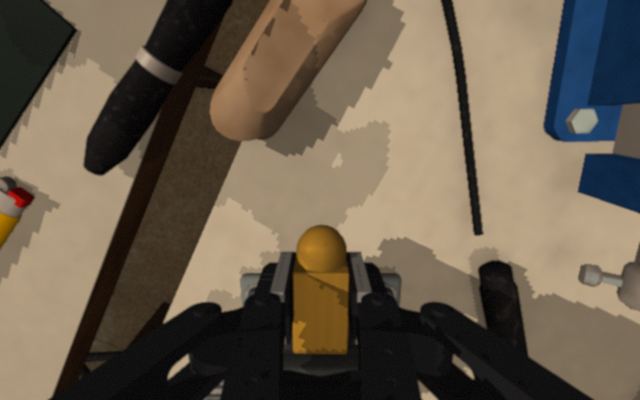

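Call:
arm_command(commands=[{"dx": 0, "dy": 0, "dz": 0.1, "twist": 0}, {"dx": 0, "dy": 0, "dz": 0.2, "twist": 0}, {"dx": 0, "dy": 0, "dz": 0.2, "twist": 0}])

```text
clock: 16.42
position: [0.5243, 0.1278, 0.0047]
tool_rot: [-2.719, 1.56, -2.248]
force: [-13.6, -0.8, 7.8]
grip_width: 0.0228
```

Call:
arm_command(commands=[{"dx": 0, "dy": 0, "dz": 0, "twist": 0}, {"dx": 0, "dy": 0, "dz": 0, "twist": 0}])

```text
clock: 16.58
position: [0.5242, 0.1277, 0.0048]
tool_rot: [-2.73, 1.559, -2.258]
force: [-5.0, 3.0, 1.5]
grip_width: 0.023
```

Call:
arm_command(commands=[{"dx": 0, "dy": 0, "dz": 0, "twist": 0}, {"dx": 0, "dy": 0, "dz": 0, "twist": 0}, {"dx": 0, "dy": 0, "dz": 0, "twist": 0}, {"dx": 0, "dy": 0, "dz": 0, "twist": 0}, {"dx": 0, "dy": 0, "dz": 0, "twist": 0}, {"dx": 0, "dy": 0, "dz": 0, "twist": 0}], grip=0)

```text
clock: 17.08
position: [0.5243, 0.1277, 0.0048]
tool_rot: [-2.719, 1.56, -2.248]
force: [-0.4, -0.4, -0.6]
grip_width: 0.0427
```

```bash
python3 -c "
from h import *
st()
f=imaging.grab_frame('wrist'); cv2.imwrite('pics/w19.png',f[:,:,::-1])"
```

```text
t17.08 s=0.5251 l=-0.1243 z=0.0048 yaw=27.01 pitch=-0.0102 Fs -0.6 Fl -0.2 Fz -0.6 M [ 0.   -0.02 -0.07] gw 0.0427
```

View pics/w19.png

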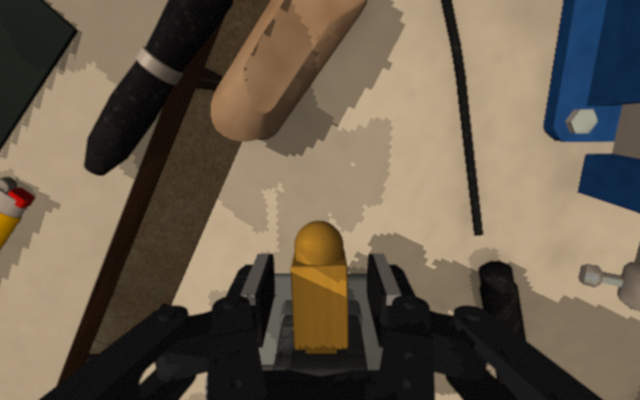

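Call:
arm_command(commands=[{"dx": -2, "dy": 0, "dz": 0, "twist": 0}, {"dx": -5, "dy": 0, "dz": 0, "twist": 0}, {"dx": -9, "dy": 0, "dz": 0, "twist": 0}, {"dx": -12, "dy": 0, "dz": 0, "twist": 0}, {"dx": -12, "dy": -4, "dz": 0, "twist": 0}, {"dx": -11, "dy": -8, "dz": 3, "twist": 0}, {"dx": -10, "dy": -8, "dz": 6, "twist": 0}, {"dx": -10, "dy": -8, "dz": 6, "twist": 0}, {"dx": -10, "dy": -8, "dz": 6, "twist": 0}, {"dx": -10, "dy": -8, "dz": 6, "twist": 0}])

```text
clock: 17.97
position: [0.6141, 0.0844, 0.1043]
tool_rot: [-2.768, 1.559, -2.296]
force: [-0.2, 0.1, -0.2]
grip_width: 0.0426
```

```bash
python3 -c "
from h import *
import pickle
st()
c=imaging.camera_info('wrist');f=imaging.grab_frame('wrist'); cv2.imwrite('pics/w20.png',f[:,:,::-1]);pickle.dump((c,f),open('w20.pkl','wb'))"
```

```text
t17.97 s=0.5855 l=-0.2036 z=0.1043 yaw=27.01 pitch=-0.0112 Fs -0.2 Fl 0.2 Fz -0.2 M [-0.01 -0.01  0.02] gw 0.0426
```

View pics/w20.png

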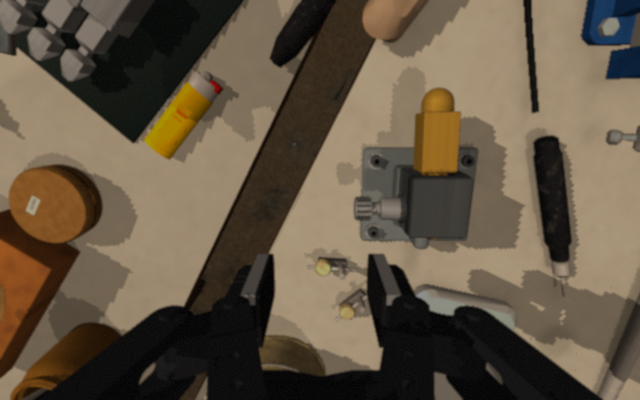

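Run:
```python
from h import *
import pickle
f=cv2.imread('pics/w20.png')
cv2.imwrite('pics/w20z.png',cv2.resize(f[80:250,345:495],None,fx=4.5,fy=3.5,interpolation=cv2.INTER_CUBIC))
cv2.imwrite('pics/w20y.png',cv2.resize(f[0:170,0:240],None,fx=3,fy=3,interpolation=cv2.INTER_CUBIC))
```

```text
(no output)
```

View pics/w20z.png

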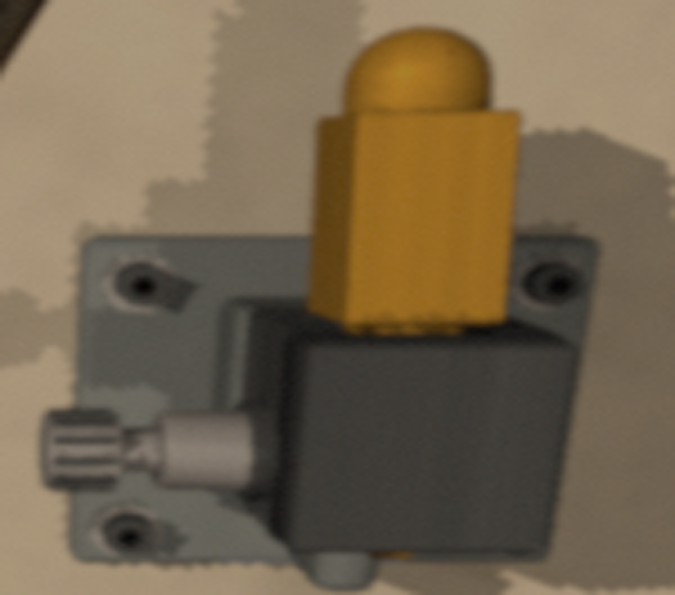

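Run:
```python
from h import *
import pickle
c,f=pickle.load(open('w20.pkl','rb'))
cv2.imwrite('pics/w20q.png',cv2.resize(f[150:190,420:480,::-1],None,fx=12,fy=12,interpolation=cv2.INTER_CUBIC))
b=lambda L:[(345+(x-1.75)/4.5,80+(y-1.25)/3.5) for x,y in L]
h=np.array([np.cos(np.radians(27)),np.sin(np.radians(27))]);y=np.array([-h[1],h[0]])
def sl(P): return np.c_[P[:,:2]@h,P[:,:2]@y].round(4)
print('block front',sl(plane(c,b([(300,345),(573,343)]),.062)),'rear',sl(plane(c,b([(293,550),(548,553)]),.062)))
print('body front',sl(plane(c,b([(345,322),(507,322)]),.054)),'rear',sl(plane(c,b([(357,117),(520,113)]),.054)))
```

```text
block front [[ 0.5575 -0.1433]
 [ 0.5571 -0.104 ]] rear [[ 0.5982 -0.1412]
 [ 0.5988 -0.1025]]
body front [[ 0.5547 -0.1348]
 [ 0.5547 -0.1107]] rear [[ 0.5169 -0.1363]
 [ 0.5161 -0.1133]]
```

View pics/w20q.png

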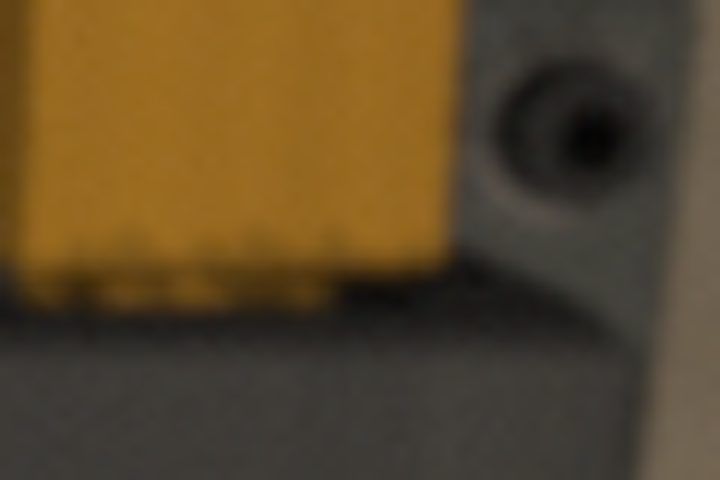

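Call:
arm_command(commands=[{"dx": 0, "dy": 0, "dz": -4, "twist": 0}, {"dx": 0, "dy": 0, "dz": -8, "twist": 0}, {"dx": 0, "dy": 3, "dz": -11, "twist": 0}, {"dx": 0, "dy": 7, "dz": -11, "twist": 0}, {"dx": 0, "dy": 7.9, "dz": -11, "twist": 0}, {"dx": 3, "dy": 7.9, "dz": -11, "twist": 0}, {"dx": 6, "dy": 7.9, "dz": -11, "twist": 0}, {"dx": 9, "dy": 7.9, "dz": -11, "twist": 0}, {"dx": 10.4, "dy": 7.9, "dz": -11, "twist": 0}, {"dx": 10.4, "dy": 7.9, "dz": -11, "twist": 0}, {"dx": 10.4, "dy": 7.9, "dz": -11, "twist": 0}], grip=1)

```text
clock: 18.93
position: [0.479, 0.104, 0.002]
tool_rot: [-2.764, 1.559, -2.292]
force: [-0.7, -0.3, 0.0]
grip_width: 0.0003
```

```bash
python3 -c "
from h import *
st()"
```

```text
t18.93 s=0.4740 l=-0.1248 z=0.0020 yaw=27.04 pitch=-0.0113 Fs -0.8 Fl 0.1 Fz 0.0 M [0.03 0.02 0.05] gw 0.0003
```

Call:
arm_command(commands=[{"dx": 0, "dy": 0, "dz": 0.4, "twist": 0}, {"dx": 0, "dy": 0, "dz": 0.8, "twist": 0}, {"dx": 0, "dy": 0, "dz": 1.1, "twist": 0}, {"dx": 0, "dy": 0, "dz": 1.2, "twist": 0}, {"dx": 0, "dy": 0, "dz": 1.2, "twist": 0}])

```text
clock: 19.35
position: [0.4903, 0.1097, 0.0024]
tool_rot: [-2.717, 1.56, -2.245]
force: [0.3, 1.0, 0.0]
grip_width: 0.0001
```

```bash
python3 -c "
from h import *
st()
f=imaging.grab_frame('wrist'); cv2.imwrite('pics/w21.png',f[:,:,::-1])"
```

```text
t19.35 s=0.4866 l=-0.1248 z=0.0024 yaw=27.05 pitch=-0.0102 Fs 0.7 Fl 0.8 Fz 0.0 M [0.05 0.02 0.07] gw 0.0001
```

View pics/w21.png

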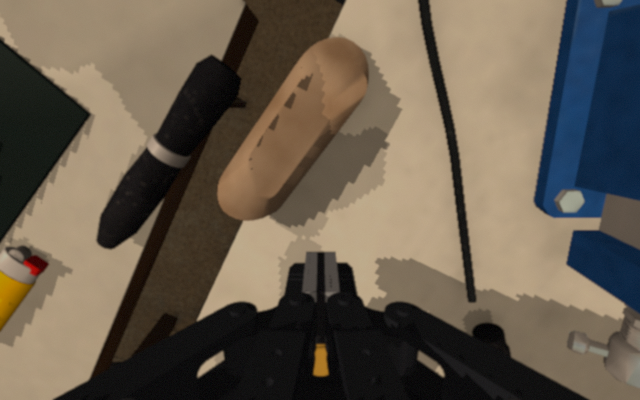

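Not yet in contact; advance in 2–3 mm steps.

Call:
arm_command(commands=[{"dx": 0, "dy": 0, "dz": 0.2, "twist": 0}, {"dx": 0, "dy": 0, "dz": 0.3, "twist": 0}, {"dx": 0, "dy": 0, "dz": 0.3, "twist": 0}])

```text
clock: 19.65
position: [0.4927, 0.111, 0.0022]
tool_rot: [-2.743, 1.559, -2.271]
force: [-0.2, 0.4, 0.0]
grip_width: -0.0002
```

```bash
python3 -c "
from h import *
st()"
```

```text
t19.65 s=0.4894 l=-0.1248 z=0.0022 yaw=27.05 pitch=-0.0107 Fs 0.0 Fl 0.4 Fz 0.0 M [-0.   -0.02  0.03] gw -0.0002
```

Call:
arm_command(commands=[{"dx": 0, "dy": 0, "dz": 0.1, "twist": 0}, {"dx": 0, "dy": 0, "dz": 0.2, "twist": 0}, {"dx": 0, "dy": 0, "dz": 0.2, "twist": 0}])

```text
clock: 19.9
position: [0.4931, 0.1112, 0.0018]
tool_rot: [-2.845, 1.556, -2.373]
force: [-6.5, -2.9, 3.1]
grip_width: 0.0005
```

```bash
python3 -c "
from h import *
st()"
```

```text
t19.90 s=0.4898 l=-0.1248 z=0.0018 yaw=27.03 pitch=-0.0138 Fs -7.1 Fl 0.4 Fz 3.1 M [-0.63  1.31  0.03] gw 0.0005
```

Call:
arm_command(commands=[{"dx": 0, "dy": 0, "dz": 0.2, "twist": 0}, {"dx": 0, "dy": 0, "dz": 0.3, "twist": 0}, {"dx": 0, "dy": 0, "dz": 0.4, "twist": 0}, {"dx": 0, "dy": 0, "dz": 0.4, "twist": 0}])

```text
clock: 20.23
position: [0.4931, 0.1112, 0.0011]
tool_rot: [-2.973, 1.549, -2.502]
force: [-16.1, -7.6, 10.7]
grip_width: -0.0003
```

```bash
python3 -c "
from h import *
st()"
```

```text
t20.23 s=0.4899 l=-0.1248 z=0.0011 yaw=27.00 pitch=-0.0212 Fs -17.8 Fl 0.5 Fz 10.7 M [-1.57  3.61  0.02] gw -0.0003
```

Call:
arm_command(commands=[{"dx": -0.1, "dy": 0, "dz": 0.3, "twist": 0}, {"dx": -0.1, "dy": 0, "dz": 0.6, "twist": 0}, {"dx": -0.1, "dy": 0, "dz": 0.7, "twist": 0}, {"dx": -0.1, "dy": 0, "dz": 0.7, "twist": 0}])

```text
clock: 20.57
position: [0.4929, 0.1112, 0.0008]
tool_rot: [-3.071, 1.536, -2.601]
force: [-30.4, -14.3, 17.5]
grip_width: -0.0001
```

```bash
python3 -c "
from h import *
st()"
```

```text
t20.57 s=0.4897 l=-0.1247 z=0.0008 yaw=26.93 pitch=-0.0348 Fs -33.6 Fl 1.0 Fz 17.5 M [-2.98  6.39 -0.05] gw -0.0001
```

Call:
arm_command(commands=[{"dx": 0, "dy": 0, "dz": -1, "twist": 0}, {"dx": 0, "dy": 0, "dz": -3, "twist": 0}, {"dx": -3, "dy": 0, "dz": -3, "twist": 0}, {"dx": -7, "dy": -1, "dz": -3, "twist": 0}, {"dx": -11, "dy": -3, "dz": -2, "twist": 0}, {"dx": -13, "dy": -6, "dz": 0, "twist": 0}, {"dx": -13, "dy": -6, "dz": 0, "twist": 0}, {"dx": -13, "dy": -6, "dz": 0, "twist": 0}])

```text
clock: 21.23
position: [0.5261, 0.059, 0.1323]
tool_rot: [-3.025, 1.539, -2.557]
force: [-0.9, 0.3, -1.0]
grip_width: -0.0001
```

```bash
python3 -c "
from h import *
st(); print(totool([.634,.155,.13]))"
```

```text
t21.23 s=0.4956 l=-0.1863 z=0.1323 yaw=26.80 pitch=-0.0315 Fs -0.7 Fl 0.7 Fz -1.0 M [0.04 0.04 0.03] gw -0.0001
[-0.22718231  3.70474908 13.9586329 ]
```

Call:
arm_command(commands=[{"dx": 0, "dy": 0, "dz": 4, "twist": 0}, {"dx": 0, "dy": 0, "dz": 8, "twist": 0}, {"dx": 0, "dy": 1, "dz": 12, "twist": 0}, {"dx": 0, "dy": 3.7, "dz": 14, "twist": 0}, {"dx": 0, "dy": 3.7, "dz": 14, "twist": 0}, {"dx": 0, "dy": 3.7, "dz": 14, "twist": 0}, {"dx": 0, "dy": 3.7, "dz": 14, "twist": 0}])

```text
clock: 21.82
position: [0.6332, 0.1551, 0.1266]
tool_rot: [-3.034, 1.537, -2.566]
force: [0.6, -0.5, 0.1]
grip_width: -0.0004
```

```bash
python3 -c "
from h import *
import pickle
st()
c=imaging.camera_info('wrist');f=imaging.grab_frame('wrist'); cv2.imwrite('pics/w22.png',f[:,:,::-1]);pickle.dump((c,f),open('w22.pkl','wb'))"
```

```text
t21.82 s=0.6346 l=-0.1493 z=0.1266 yaw=26.84 pitch=-0.0336 Fs 0.2 Fl -0.7 Fz 0.1 M [-0.04 -0.07  0.02] gw -0.0004
```

View pics/w22.png

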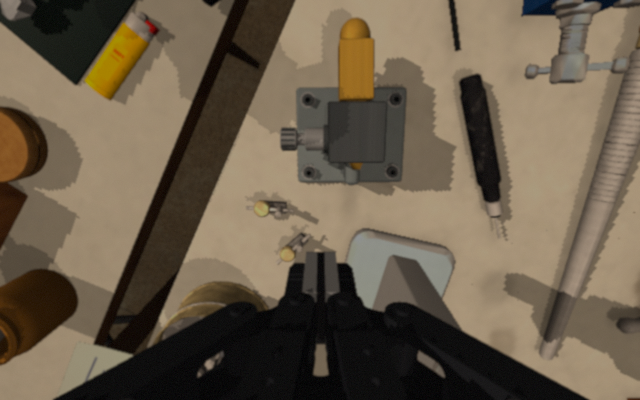

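Run:
```python
from h import *
import pickle
c,f=pickle.load(open('w22.pkl','rb'))
cv2.imwrite('pics/w22z.png',cv2.resize(f[10:190,280:415,::-1],None,fx=5,fy=3.3,interpolation=cv2.INTER_CUBIC))
cv2.imwrite('pics/w22q.png',cv2.resize(f[85:115,320:395,::-1],None,fx=10,fy=10,interpolation=cv2.INTER_NEAREST))
```

```text
(no output)
```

View pics/w22z.png

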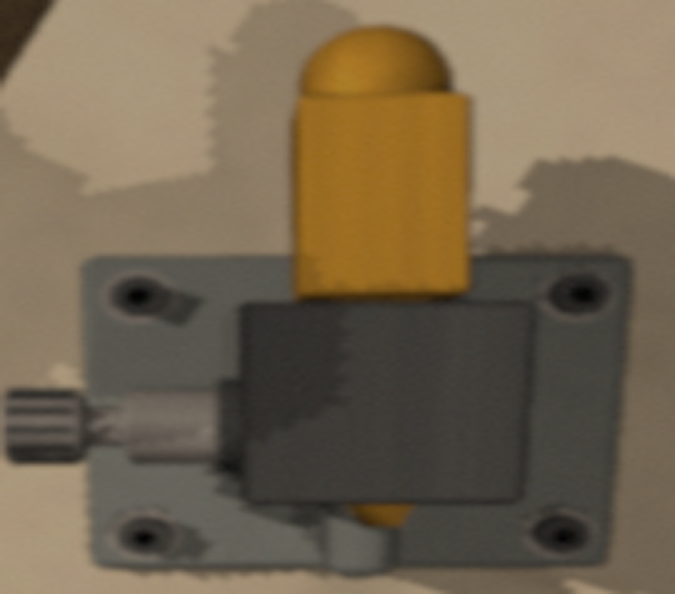

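View pics/w22q.png

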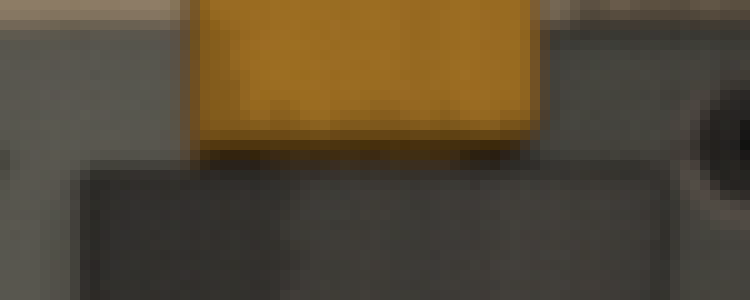

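Run:
```python
from h import *
import pickle
c,f=pickle.load(open('w22.pkl','rb'))
h=np.array([np.cos(np.radians(27)),np.sin(np.radians(27))]);y=np.array([-h[1],h[0]])
def sl(P): return np.c_[P[:,:2]@h,P[:,:2]@y].round(4)
b=lambda L:[(280+(x-2)/5,10+(y-1.2)/3.3) for x,y in L]
print('cam s,l',np.array(c['origin'])[:2]@h,np.array(c['origin'])[:2]@y)
print('block top front',sl(plane(c,b([(245,303),(533,303)]),.062)),'rear',sl(plane(c,b([(245,500),(522,498)]),.062)))
print('body front',sl(plane(c,b([(298,294),(468,290)]),.054)),'rear',sl(plane(c,b([(298,96),(470,94)]),.054)))
print('dome end',sl(plane(c,b([(375,26)]),.042)),'tip',sl(plane(c,b([(380,527)]),.043)))
for r in range(92,108): print(r,[tuple(int(v) for v in f[r,k]) for k in (345,358,368,380)])
```

```text
cam s,l 0.5649722262350121 -0.1466809716964792
block top front [[ 0.5574 -0.1422]
 [ 0.5575 -0.1032]] rear [[ 0.5979 -0.142 ]
 [ 0.5976 -0.1028]]
body front [[ 0.5554 -0.1346]
 [ 0.5546 -0.1109]] rear [[ 0.517  -0.135 ]
 [ 0.5167 -0.112 ]]
dome end [[ 0.5012 -0.124 ]] tip [[ 0.6069 -0.1209]]
92 [(153, 107, 34), (155, 108, 34), (153, 107, 34), (70, 69, 61)]
93 [(152, 106, 33), (154, 108, 35), (154, 107, 34), (70, 69, 63)]
94 [(153, 107, 35), (151, 104, 33), (154, 108, 35), (69, 69, 62)]
95 [(150, 104, 30), (144, 100, 33), (153, 107, 35), (69, 67, 61)]
96 [(146, 102, 34), (134, 93, 30), (148, 104, 32), (69, 68, 62)]
97 [(131, 92, 27), (124, 87, 28), (135, 94, 28), (68, 67, 61)]
98 [(109, 75, 24), (101, 69, 22), (101, 70, 20), (69, 68, 63)]
99 [(79, 53, 14), (71, 48, 12), (62, 42, 11), (68, 67, 60)]
100 [(52, 36, 11), (63, 45, 22), (44, 32, 18), (63, 61, 55)]
101 [(41, 33, 25), (57, 45, 33), (43, 38, 32), (54, 53, 48)]
102 [(43, 41, 37), (55, 50, 44), (51, 48, 44), (54, 51, 47)]
103 [(46, 45, 42), (59, 56, 52), (60, 58, 55), (59, 57, 52)]
104 [(50, 47, 45), (63, 60, 54), (63, 59, 56), (63, 60, 56)]
105 [(51, 49, 45), (62, 58, 54), (63, 61, 56), (64, 62, 58)]
106 [(52, 49, 45), (65, 62, 57), (62, 60, 55), (63, 61, 55)]
107 [(52, 49, 46), (61, 59, 55), (63, 62, 57), (64, 61, 57)]
```

Run:
```python
from h import *
import pickle
h=np.array([np.cos(np.radians(27)),np.sin(np.radians(27))]);y=np.array([-h[1],h[0]])
# knob outer end vs block left top edge (z .062), same row
for n,k,e in (('w15',(361.2,207.6),(418.5,207.6)),('w20',(353.9,208),(411,208)),('w22',(280.8,138.8),(328.6,138.8))):
    c,f=pickle.load(open(n+'.pkl','rb'))
    K_=plane(c,[k],.045)[0];
    # edge finder: print knob l
    print(n,'knob l',(K_[:2]@y).round(4),'s',(K_[:2]@h).round(4))
# compare stakes before / after
t=imaging.grab_frame('top'); cv2.imwrite('pics/t23.png',t[:,:,::-1])
a=cv2.imread('pics/top0.png');b=cv2.imread('pics/t23.png')
cv2.imwrite('pics/t23z.png',np.vstack([cv2.resize(x[90:220,250:390],None,fx=4,fy=2.2,interpolation=cv2.INTER_CUBIC) for x in (a,b)]))
```

```text
w15 knob l -0.1781 s 0.5832
w20 knob l -0.1782 s 0.5829
w22 knob l -0.1774 s 0.5834
```

View pics/t23z.png

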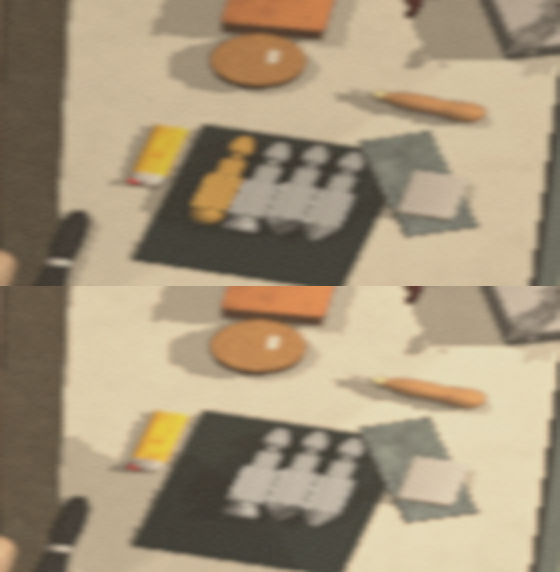

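```bash
python3 -c "
from h import *
st(); print(order.job_done())"
```

```text
t21.92 s=0.6347 l=-0.1504 z=0.1274 yaw=26.75 pitch=-0.0324 Fs 0.0 Fl -0.6 Fz 0.2 M [-0.04  0.05 -0.02] gw 0.0002
the job is handed in; nothing more can be done
None
```

The brass dome stake is in the holder with its shoulder on the face, and I handed the job in at about 22 s with the arm clear. I pushed it out of the row about 44 mm by its shank tip, gripped the rear of its body, lifted it and turned it to the holder's angle of about 27°. I then slid it in, let go, pressed the dome end once with closed fingers and backed away.

**Checks that passed**
- **Hard stop:** the stake did not move under a 33 N push on the dome end. That is above the 40 N limit only for the arm and gripper body, and it was the fingers that pressed.
- **Depth:** the dome end's position puts the shoulder within about 0.2 mm of the holder's face. The shank tip stands about 9 mm beyond the back, against 8 mm nominal.
- **Plunger:** the knob is back where it was before insertion, within 1 mm. During the slide the side force rose and then dropped, as if the plunger had fallen into the groove.
- **Bystanders:** in the top view the three steel stakes, wax tin, graver, lighter and yellow tin are where they were. I did not compare the ring clamp and leather pouch.

**Checks that disagreed**
- **Fingertips:** they stand about 30 mm behind the reported tool point, not 8 mm ahead of it. An image and a light touch on the mat (about 15 N) showed this, and I worked from the measured value.
- **Shoulder edge:** seen from above, the shoulder's top edge appears about 2 mm short of the face. I put this down to shading, because the dome end, the tip and the hard stop all say it is home.
- **Mat length:** it measured 167 mm against the 190 mm given. Nothing depended on it.

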